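# Nest the spring-fit gift boxes on the display riser

### The job

Set up the nesting gift boxes for display, largest first: seat the large box flat in the pocket of the white riser, then put the medium box into it and push it fully home against its springs, then do the same with the small box in the medium one. All three rims must finish flush and level; do not knock the other goods out of place.

Things in the scene. Friction and masses are not known exactly. Their poses are not given: they have to be found in the camera images.
- riser: White display riser fixed to the table, 104 (x) by 150 (y) by 25 mm high, with a felt-lined pocket in its top, open upward: 71 (x) by 113 (y) mm, 10 mm deep. Origin: centre of its underside, on the table; z up, y along its length.
- pocket (a point): Centre of the floor of the riser's pocket, 15 mm above the table; axes as the riser's.
- box_large: Large gift box of dark wood, open on top, outside 68 (its x) by 110 (its y) by 50 mm high, 61 by 103 mm inside: walls 3.5 mm, floor 4 mm. The lowest 3 mm is a base set in 1.5 mm all round. Starts upright and loose on the table. Origin: centre of its underside; z up, y along its length. Fits the riser's pocket lengthwise, 1.5 mm play all round.
- large_rim (a point): Centre of the large box's mouth, level with its rim, 50 mm above its underside. The medium box goes in here lengthwise, with 1.5 mm play on each long side and 4 mm at each end, the springs taking up the latter. When home it stands on the inner floor and its rim is flush with this one, so fingers holding it by the outside of its walls meet this rim before it is home.
- large_leaf (a point): Middle of a bowed brass leaf spring inside the large box's +y end wall; one like it at the -y end. 20 mm wide, stands out 6.2 mm from the wall at 23 to 28 mm below the rim, sloping back to the wall above and below; gives way toward the wall. The medium box catches on the springs 27 mm or less above home and must be pushed down past them, 4 to 12 N, e.g. on the middle of its inner floor.
- box_medium: Medium gift box of mid-brown wood, open on top, outside 58 (its x) by 95 (its y) by 46 mm high, 51 by 88 mm inside: walls 3.5 mm, floor 4 mm. The lowest 3 mm is a base set in 1.5 mm all round. Starts upright and loose on the table. Origin: centre of its underside; z up, y along its length. 
- medium_rim (a point): Centre of the medium box's mouth, level with its rim, 46 mm above its underside. The small box goes in here lengthwise, with 1.5 mm play on each long side and 4 mm at each end, the springs taking up the latter. When home it stands on the inner floor and its rim is flush with this one, so fingers holding it by the outside of its walls meet this rim before it is home.
- medium_leaf (a point): Middle of a bowed brass leaf spring inside the medium box's +y end wall; one like it at the -y end. 20 mm wide, stands out 6.2 mm from the wall at 23 to 28 mm below the rim, sloping back to the wall above and below; gives way toward the wall. The small box catches on the springs 23 mm or less above home and must be pushed down past them, 4 to 12 N, e.g. on the middle of its inner floor.
- box_small: Small gift box of light wood, open on top, outside 48 (its x) by 80 (its y) by 42 mm high, 41 by 73 mm inside: walls 3.5 mm, floor 4 mm. The lowest 3 mm is a base set in 1.5 mm all round. Starts upright and loose on the table. Origin: centre of its underside; z up, y along its length. No springs inside.
- snow_globe_1: Bystander: snow globe with a dark blue base, 64x64x65 mm, loose. Origin: centre of its underside.
- snow_globe_2: Bystander: snow globe with a dark brown base, 64x64x60 mm, loose. Origin: centre of its underside.
- ceramic_house_1: Bystander: cream ceramic house with a red roof, 32x39x60 mm, loose. Origin: centre of its underside.
- ceramic_house_2: Bystander: light blue ceramic house with a red roof, 32x39x68 mm, loose. Origin: centre of its underside.
- toy_boat: Bystander: red wooden toy boat with a mast, 37x110x92 mm, loose. Origin: centre of its underside.
- card_pack: Bystander: banded pack of cards lying flat, 109x151x19 mm, loose. Origin: centre of its underside.
Not all that is in view belongs to the job. Leave any turquoise look-alike of the box_small alone.

How it is judged:
On the way, in this order (a step that is already met when the one before it is completed fails the run):
1. the large box sits flat and square in the riser's pocket (z of box_large in the frame of pocket between -0.002 and 0.002 m and horizontal distance between box_large and pocket below 0.004 m and angle between the z axis of box_large and the z axis of pocket, either way round below 0.04 rad and angle between the x axis of box_large and the x axis of pocket, either way round below 0.06 rad), for 0.2 s.
2. the medium box is pushed fully home in the large one (all of step 1 and z of box_medium in the frame of box_large between 0.002 and 0.006 m and horizontal distance between box_medium and box_large below 0.006 m and angle between the z axis of box_medium and the z axis of box_large, either way round below 0.04 rad and angle between the x axis of box_medium and the x axis of box_large, either way round below 0.06 rad), for 0.2 s.
3. the small box is pushed fully home in the medium one (all of step 2 and z of box_small in the frame of box_medium between 0.002 and 0.006 m and horizontal distance between box_small and box_medium below 0.006 m and angle between the z axis of box_small and the z axis of box_medium, either way round below 0.04 rad and angle between the x axis of box_small and the x axis of box_medium, either way round below 0.06 rad), for 0.2 s.
At the end, for the whole second after the job is handed in: Large box on the pocket floor (2 mm in height, 4 mm sideways), medium on the large one's inner floor, small on the medium one's (each 2 mm in height, 6 mm sideways); level within 0.04 rad, square to one another within 0.06 rad (either way round), at rest (all of step 3 and linear speed of each of box_large, box_medium, box_small below 0.01 m/s); the robot touches nothing.
It fails at once if a bystander is moved more than 25 mm or tipped over (distance of any of snow_globe_1, snow_globe_2, ceramic_house_1, ceramic_house_2, toy_boat, card_pack from where it was at the start of the episode above 0.025 m or angle between any of snow_globe_1, snow_globe_2, ceramic_house_1, ceramic_house_2, toy_boat, card_pack's own z axis and vertical above 0.5 rad).
It also fails if it takes over 72 s, if anything falls off the work surface, if the arm or the gripper's body presses on something with over 40 N, if the wrist force passes 120 N, or if a joint passes its speed limit or range.

### The arm

A 6-joint arm with a two-finger parallel gripper is mounted at the origin on a cart in front of the work surface, level with it; the furniture and walls round the work are solid. World frame = base frame: x ahead of the robot, y to its left, z up, the work surface at z = 0. Lengths are in m, angles in rad, forces in N, time in s.
With the tool pointing down it reaches from about 0.4 to 0.925 m from the base axis. Payload 12.5 kg.
Tool frame: the origin (TCP) lies at the very end of the fingers, on their centre line; the grasp point (between the pads) lies robot.tcp_to_grasp behind it (robot.tcp_to_grasp is the distance from the TCP to the grasp point, in m); z points along the fingers, y is the line along which they close (so a half turn about z gives the same grasp; the last joint's range is limited). The gripper opens to 95 mm and grips with 3 to 60 N. Pads are 20 mm wide; open, the fingers measure 119 mm over their backs; the gripper's body (75 mm by 180 mm) begins 59 mm behind the grasp point.
Start: joints at [-1.313, 0.491, 1.559, -0, 1.092, -0.106], TCP at [0.222, -0.584, 0.215] pointing down, gripper open.
Joint ranges: [-3.1, 3.1], [-0.84, 2.19], [0.05, 2.79], [-1.13, 4.28], [0.06, 2.93], [-2.69, 2.69]. Speed limits (rad/s): [2.22, 2.22, 2.79, 3.14, 3.14, 3.14].

### API

Orientations are given as a rotation vector (axis times angle).
In Python, from cell import status, cams, robot gives the robot as it stands. The module is installed in compiled form; this text tells all that it offers.
- The arm moves only by the shell command python3 -m inch 'ROWS' [FORCE]. ROWS is JSON, one flat list of numbers, 5 for each row, row after row: the opening in per cent of the stroke, from 0 (shut) to 100 (fully open), then the shift along the tool's x, y, z in mm, then the turn about the tool's z in rad. A call has 1 to 5 rows; each row is the pose to reach, as a shift and turn from the pose commanded when the call began, along the tool's axes at that moment; what a row does not reach only later rows make up. A row lasts 1/12 s, in which the tool goes at most 41.7 mm and 7.16 degrees, less where a joint would pass 70% of its speed; a pose out of reach is approached as far as the arm can. A call with a gripper value outside its range is refused whole. The fingers move at their own pace and stop on an object; FORCE is the grip in N (left out, the last holds). Time passes only in rows, so rows that repeat a pose let the fingers close. It gives the time, the measured TCP pose, the force, the opening and the grip force at its end, in the units of the state.
- status.read_state(): the state, without advancing time (a new reading comes with each control period).
- cams.camera(name): name is "scene" or "top"; returns the picture (420x560x3 uint8, blue, green, red); there is no depth.
- cams.calibration(name): a dict with "intrinsics" (3x3 intrinsics, pixels), "rvec" (rotation vector, rad) and "tvec" (3), from world to camera coordinates, as OpenCV has them. Camera axes: x right, y down, z forward; pixel columns grow to the right and rows downward; lengths in m; the calibration is good to about 2 mm. A picture is of the moment at which its call begins. calibration takes no time and is no camera call.
- robot.hand_in(): hands the job in; it is judged then, once.
The state is a dict: "time": time; "joints": joint angles; "qd": joint speeds; "joint_torque": joint torques, N m; "position": TCP position; "tcp_rot": TCP orientation; "force": force on the tool from outside, world axes, zero at the start; "wrist_torque": the same for the moment, N m; "width": finger opening in m; "gripper_force": force on a finger pad.
Only numpy, scipy, OpenCV 4.12 (cv2) and the standard library are available. Lean on these libraries where they do the work, as an engineer would, in place of code of your own. Each camera call takes 0.05 s, during which the arm holds its last target. There are 200 camera calls.

## Working session

There is one attempt and no reset: what is moved stays moved. The work goes in short steps, Python scripts to look and compute and a shell command to move; the robot and the scene stay as the last step left them, time stands still between calls to the robot, and variables do not carry over. Pictures are saved under pics/ and viewed, at most 10 in all, crops included, and the job is handed in when it is done.

```bash
ls; mkdir -p pics; python3 - <<'E'
from cell import status,cams,robot
import cv2,numpy as np
s=status.read_state();print({k:np.round(v,3).tolist() for k,v in s.items()},robot.tcp_to_grasp)
for n in("scene","top"):
    cv2.imwrite(f"pics/{n}0.png",cams.camera(n));c=cams.calibration(n)
    R=cv2.Rodrigues(np.array(c["rvec"]))[0];print(n,np.array(c["intrinsics"]).round(1).tolist(),(-R.T@np.array(c["tvec"]).ravel()).round(3),R.round(2).tolist())
E
```

```text
pics
{'time': 0.0, 'joints': [-1.313, 0.492, 1.559, 0.0, 1.092, -0.106], 'qd': [-0.002, 0.002, -0.0, 0.001, 0.001, 0.001], 'joint_torque': [0.0, -61.265, -25.819, 0.069, 0.048, -0.0], 'position': [0.222, -0.584, 0.214], 'tcp_rot': [-3.089, -0.568, 0.0], 'force': [0.277, -0.313, 0.632], 'wrist_torque': [0.069, -0.005, -0.001], 'gripper_force': 0.0, 'width': 0.095} 0.0188
scene [[420.8, 0.0, 280.4], [0.0, 420.8, 216.7], [0.0, 0.0, 1.0]] [-0.433 -1.005  0.678] [[0.68, -0.73, 0.0], [-0.31, -0.3, -0.9], [0.66, 0.61, -0.43]]
top [[501.5, 0.0, 276.5], [0.0, 501.5, 211.1], [0.0, 0.0, 1.0]] [ 0.291 -0.152  1.363] [[-0.02, -1.0, 0.0], [-0.99, 0.02, -0.15], [0.15, -0.01, -0.99]]
```

View pics/scene0.png

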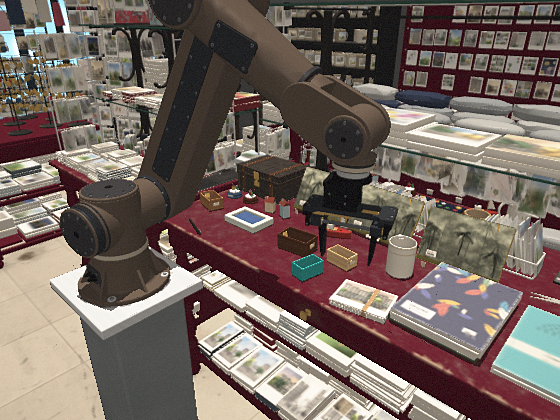

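View pics/top0.png

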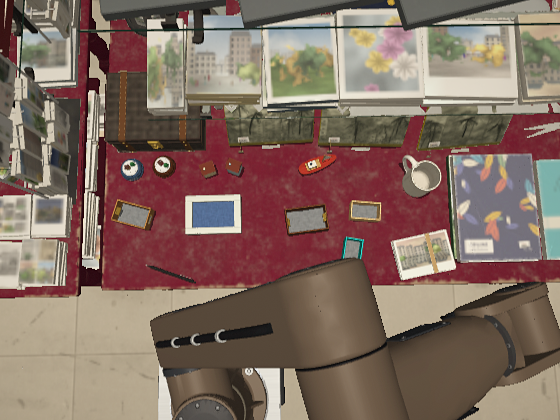

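The top view shows the riser at (213,215), medium box at (133,214), large box at (306,220), small box at (366,211) and the turquoise decoy at (352,248). I'll zoom in next.

```bash
python3 - <<'E'
import cv2,numpy as np
t=cv2.imread("pics/top0.png");s=cv2.imread("pics/scene0.png")
def z(i,x,y,w,h,k):return cv2.resize(i[y:y+h,x:x+w],None,fx=k,fy=k,interpolation=cv2.INTER_CUBIC)
a=np.vstack([np.hstack([z(t,105,190,70,50,5),z(t,178,185,70,60,5)[:250]]),np.hstack([z(t,275,195,70,55,5),z(t,335,195,70,55,5)])])
cv2.imwrite("pics/z1.png",a)
cv2.imwrite("pics/z2.png",z(s,190,180,180,110,4.4))
E
```

```text
(no output)
```

View pics/z1.png

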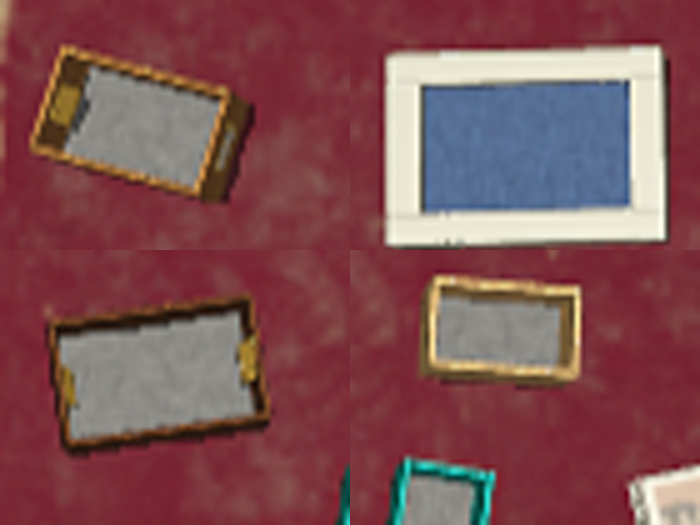

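View pics/z2.png

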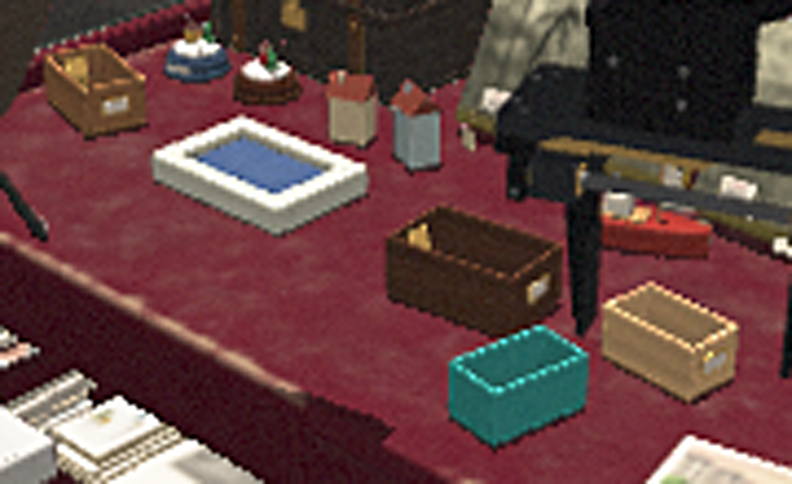

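Rim corners, in zoomed pixels. Top view: medium (66,47)(232,92)(199,194)(33,151); large (50,322)(250,298)(267,422)(69,447). Top view: small (430,277)(580,287)(578,377)(425,370); riser outline (386,56)(661,46)(665,240)(388,245). All four are also visible in the scene view, so I'll triangulate them.

```bash
cat > h.py <<'E'
import cv2,numpy as np
from cell import cams
def cal(n):
    c=cams.calibration(n);return np.array(c["intrinsics"]),cv2.Rodrigues(np.array(c["rvec"]))[0],np.array(c["tvec"]).reshape(3,1)
def P(n):
    K,R,t=cal(n);return K@np.hstack([R,t])
def plane(n,uv,z):
    K,R,t=cal(n);uv=np.atleast_2d(np.array(uv,float));o=(-R.T@t).ravel()
    d=(R.T@np.linalg.inv(K)@np.c_[uv,np.ones(len(uv))].T).T
    return o+d*((z-o[2])/d[:,2])[:,None]
def tri(a,b):
    X=cv2.triangulatePoints(P("top"),P("scene"),np.array(a,float).T,np.array(b,float).T);return (X[:3]/X[3]).T
def unz(p,x,y,k,ox=0,oy=0):
    p=np.array(p,float)-[ox,oy];return (p+.5)/k-.5+[x,y]
def rect(p):  # centre, long-axis yaw, sizes from 4 ordered corners
    p=p[:,:2];c=p.mean(0);e=[(p[1]-p[0]+p[2]-p[3])/2,(p[3]-p[0]+p[2]-p[1])/2]
    L=[np.linalg.norm(v) for v in e];i=int(np.argmax(L));l=e[i];s=e[1-i]
    yaw=np.arctan2(-l[0],l[1]);yaw=(yaw+np.pi/2)%np.pi-np.pi/2
    return c.round(4),round(yaw,3),np.round([max(L),min(L)],4)
E
python3 - <<'E'
from h import *
# order top: TL,TR,BR,BL ; scene same physical order
D={"medium":(unz([(66,47),(232,92),(199,194),(33,151)],105,190,5),[(92,43),(145,92),(95,103),(45,55)],.046),
"riser":(unz([(386,56),(661,46),(665,240),(388,245)],178,185,5,350,0),[(242,117),(367,168),(279,207),(153,157)],.025),
"large":(unz([(50,322),(250,298),(267,422),(69,447)],275,195,5,0,250),[(441,207),(563,246),(512,283),(387,240)],.05),
"small":(unz([(430,277),(580,287),(578,377),(425,370)],335,195,5,350,250),[(651,284),(738,322),(692,350),(603,312)],.042)}
for n,(a,b,z) in D.items():
    b=unz(b,190,180,4.4);X=tri(a,b)
    print(n,"z",X[:,2].round(3),X[:,2].mean().round(4),"tri",rect(X),"top",rect(plane("top",a,z)),"scene",rect(plane("scene",b,z)))
# pocket
print("pocket",rect(plane("top",unz([(423,86),(630,80),(630,210),(422,213)],178,185,5,350,0),.025)))
b={"snow1":(132,168),"snow2":(163,165),"house1":(208,169),"house2":(233,167),"boat":(316,163),"turq":(352,248),"cards":(424,254)}
for n,p in b.items():print(n,plane("top",p,.05).round(3))
E
```

```text
medium z [0.049 0.032 0.034 0.048] 0.0408 tri (array([0.49 , 0.226]), np.float64(-0.225), array([0.089 , 0.0534])) top (array([0.4892, 0.2249]), np.float64(-0.279), array([0.092 , 0.0572])) scene (array([0.4827, 0.2164]), np.float64(-0.307), array([0.1257, 0.0468]))
riser z [0.025 0.025 0.028 0.022] 0.0251 tri (array([0.4882, 0.0112]), np.float64(0.006), array([0.1491, 0.1035])) top (array([0.4879, 0.0114]), np.float64(0.008), array([0.1487, 0.1044])) scene (array([0.4888, 0.0107]), np.float64(0.033), array([0.1448, 0.1011]))
large z [0.048 0.05  0.049 0.049] 0.0492 tri (array([ 0.4663, -0.24  ]), np.float64(0.108), array([0.1068, 0.067 ])) top (array([ 0.4656, -0.2393]), np.float64(0.104), array([0.1061, 0.067 ])) scene (array([ 0.4662, -0.2415]), np.float64(0.129), array([0.1067, 0.0669]))
small z [0.041 0.046 0.044 0.038] 0.0425 tri (array([ 0.4877, -0.3976]), np.float64(-0.095), array([0.0793, 0.049 ])) top (array([ 0.4875, -0.3975]), np.float64(-0.076), array([0.0809, 0.0495])) scene (array([ 0.4891, -0.3976]), np.float64(-0.011), array([0.0733, 0.0528]))
pocket (array([0.4874, 0.0107]), np.float64(0.003), array([0.1118, 0.07  ]))
snow1 [[0.613 0.224 0.05 ]]
snow2 [[0.619 0.141 0.05 ]]
house1 [[0.606 0.021 0.05 ]]
house2 [[ 0.61  -0.046  0.05 ]]
boat [[ 0.617 -0.269  0.05 ]]
turq [[ 0.387 -0.357  0.05 ]]
cards [[ 0.367 -0.544  0.05 ]]
```

Triangulated heights match the text (large 49, riser 25, small 42.5, medium about 41 with the coarse scene view), and so do the sizes. Next I need a helper to work out the shifts.

```bash
cat > go.py <<'E'
# usage: go.py x y z yaw N -> per-call final row (tool mm, rad); yaw = heading of tool y (mod pi)
import sys,numpy as np
from cell import status
from scipy.spatial.transform import Rotation as Ro
x,y,z,yaw,N=map(float,sys.argv[1:6]);N=int(N)
s=status.read_state();R=Ro.from_rotvec(s["tcp_rot"]).as_matrix();p=np.array(s["position"])
h=np.arctan2(R[1,1],R[0,1]);t=(yaw-h+np.pi/2)%np.pi-np.pi/2
d=np.array([x,y,z])-p
for k in range(N):
    Rk=Ro.from_rotvec([0,0,t*k/N]).as_matrix()@R
    print((Rk.T@d/N*1000).round(1).tolist(),round(-t/N,4))
print("p",p.round(4),"yaw",round(h,3),"tilt",R[2,2].round(4),"t",s["time"],"f",np.round(s["force"],1),"w",round(s["width"],4),"q",np.round(s["joints"],2))
E
python3 go.py .466 -.2395 .12 .105 3
```

```text
[116.7, -78.4, 31.5] -0.4373
[139.0, -21.5, 31.4] -0.4373
[135.0, 39.3, 31.4] -0.4373
p [ 0.2223 -0.5839  0.2142] yaw -1.207 tilt -1.0 t 0.1 f [ 0.6 -0.3  0.2] w 0.0954 q [-1.31  0.49  1.56 -0.    1.09 -0.11]
```

```bash
python3 -m inch '[100,39,-26,10,-0.12,100,78,-52,21,-0.24,100,117,-78,31,-0.36,100,117,-78,31,-0.437,100,117,-78,31,-0.437]'
python3 -m inch '[100,40,-7,10,-0.12,100,80,-14,20,-0.24,100,120,-20,31,-0.36,100,139,-22,31,-0.437,100,139,-22,31,-0.437]'
python3 -m inch '[100,40,13,10,-0.12,100,80,26,20,-0.24,100,120,38,31,-0.36,100,135,39,31,-0.437,100,135,39,31,-0.437]'
python3 go.py .466 -.2395 .022 .105 1
python3 - <<'E'
from cell import cams;import cv2,numpy as np
z=lambda i,x,y,w,h,k:cv2.resize(i[y:y+h,x:x+w],None,fx=k,fy=k,interpolation=cv2.INTER_CUBIC)
cv2.imwrite("pics/a.png",np.hstack([z(cams.camera("top"),250,170,110,110,3.6),z(cams.camera("scene"),250,180,110,110,3.6)]))
E
```

```text
time: 0.52
position: [0.3056, -0.4661, 0.1828]
tcp_rot: [-2.886, -1.234, -0.0]
force: [-0.7, -0.2, 0.5]
width: 0.0953
gripper_force: 0.0
time: 0.93
position: [0.3864, -0.3521, 0.1522]
tcp_rot: [-2.552, -1.83, -0.0]
force: [-0.2, -0.2, 0.8]
width: 0.0952
gripper_force: 0.0
time: 1.35
position: [0.467, -0.2377, 0.121]
tcp_rot: [-2.096, -2.338, 0.0]
force: [0.5, 0.1, 0.6]
width: 0.0954
gripper_force: 0.0
[-1.7, -1.2, 99.0] 0.004
p [ 0.467  -0.2377  0.121 ] yaw 0.109 tilt -1.0 t 1.35 f [0.5 0.1 0.6] w 0.0954 q [-0.6   0.47  1.91  0.    0.77 -0.71]
```

View pics/a.png

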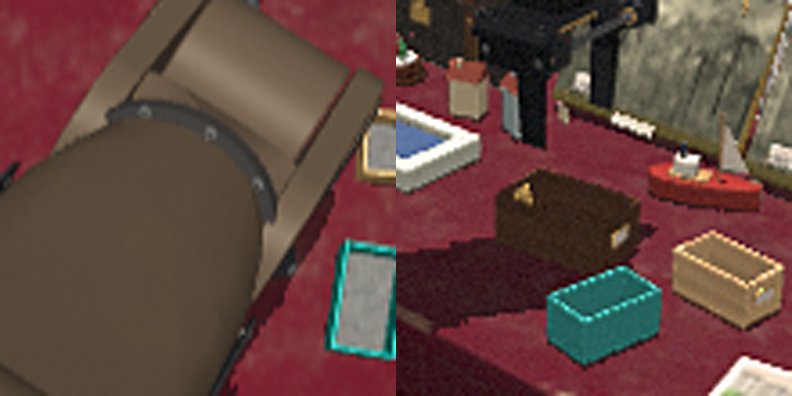

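The arm hides the large box in the top view. In the scene view the fingertips are at about zoomed (535,148) and (600,95). I'll check those against the predicted projection.

```bash
python3 - <<'E'
from h import *
for X in [(.467,-.2377,.121),(.417,-.243,.121),(.517,-.232,.121)]:
    q=P("scene")@np.array([*X,1]);q=q[:2]/q[2];print(q,(q-[250,180])*3.6+[396,0])
E
```

```text
[297.26765044 214.20418401] [566.16354159 123.13506242]
[287.72145858 219.84649276] [531.79725089 143.44737394]
[306.20184624 208.8309045 ] [598.32664646 103.79125619]
```

The projection matches. Descend and grip.

```bash
python3 -m inch '[100,-2,-1,25,0,100,-2,-1,50,0,100,-2,-1,75,0,100,-2,-1,98,0,100,-2,-1,98,0]'
python3 -m inch '[60,0,0,0,0,60,0,0,0,0,60,0,0,0,0,60,0,0,0,0,60,0,0,0,0]' 20
python3 -m inch '[60,0,0,0,0,60,0,0,0,0,60,0,0,0,0,60,0,0,0,0,60,0,0,0,0]' 20
python3 go.py .488 .011 .12 .006 1
```

```text
time: 1.87
position: [0.4633, -0.2428, 0.0206]
tcp_rot: [-2.105, -2.326, 0.001]
force: [-0.2, 0.3, 0.2]
width: 0.0952
gripper_force: 0.0
time: 2.28
position: [0.4659, -0.2423, 0.0249]
tcp_rot: [2.101, 2.331, 0.001]
force: [-0.3, -1.7, 10.5]
width: 0.0678
gripper_force: 20.0
time: 2.7
position: [0.4659, -0.2423, 0.0248]
tcp_rot: [2.101, 2.332, 0.0]
force: [-0.3, -1.1, 8.7]
width: 0.0678
gripper_force: 20.0
[249.5, 48.4, -95.5] 0.0979
p [ 0.4659 -0.2423  0.0248] yaw 0.104 tilt -1.0 t 2.7 f [-0.3 -1.1  8.7] w 0.0678 q [-0.61  0.63  1.97 -0.    0.54 -0.71]
```

```bash
python3 -m inch '[60,0,0,-10,0,60,0,0,-30,0,60,0,0,-50,0,60,0,0,-60,0,60,0,0,-60,0]'
python3 go.py .488 .008 .10 .006 2
```

```text
time: 3.12
position: [0.4659, -0.2421, 0.0859]
tcp_rot: [2.1, 2.331, 0.001]
force: [-0.3, -0.4, -1.0]
width: 0.0678
gripper_force: 20.0
[123.2, 24.0, -7.3] 0.0491
[124.2, 18.0, -7.3] 0.0491
p [ 0.4659 -0.2421  0.0859] yaw 0.104 tilt -1.0 t 3.1167 f [-0.3 -0.4 -1. ] w 0.0678 q [-0.61  0.53  1.93 -0.    0.68 -0.71]
```

```bash
python3 -m inch '[60,20,4,-7,0.01,60,50,10,-7,0.02,60,80,16,-7,0.035,60,110,22,-7,0.049,60,123,24,-7,0.049]'
python3 -m inch '[60,30,4,-7,0.01,60,60,9,-7,0.025,60,90,14,-7,0.04,60,115,17,-7,0.049,60,124,18,-7,0.049]'
python3 -m inch '[60,0,0,0,0,60,0,0,0,0]'
python3 go.py .488 .008 .10 .006 1
python3 - <<'E'
from cell import cams;import cv2,numpy as np
z=lambda i,x,y,w,h,k:cv2.resize(i[y:y+h,x:x+w],None,fx=k,fy=k,interpolation=cv2.INTER_CUBIC)
cv2.imwrite("pics/b.png",np.hstack([z(cams.camera("top"),160,160,110,110,3.6),z(cams.camera("scene"),200,150,90,90,4.4)]))
E
```

```text
time: 3.53
position: [0.4755, -0.114, 0.0899]
tcp_rot: [-2.158, -2.281, 0.001]
force: [0.5, -0.9, -1.7]
width: 0.0678
gripper_force: 20.0
time: 3.95
position: [0.4868, 0.0105, 0.097]
tcp_rot: [-2.212, -2.229, 0.001]
force: [0.1, -0.4, -2.6]
width: 0.0676
gripper_force: 20.0
time: 4.12
position: [0.4872, 0.0078, 0.0972]
tcp_rot: [-2.213, -2.229, 0.001]
force: [-0.6, 0.8, -1.8]
width: 0.0677
gripper_force: 20.0
[0.2, 0.8, -2.8] 0.0015
p [0.4872 0.0078 0.0972] yaw 0.008 tilt -1.0 t 4.1167 f [-0.6  0.8 -1.8] w 0.0677 q [-0.12  0.47  2.01 -0.    0.66 -0.13]
```

View pics/b.png

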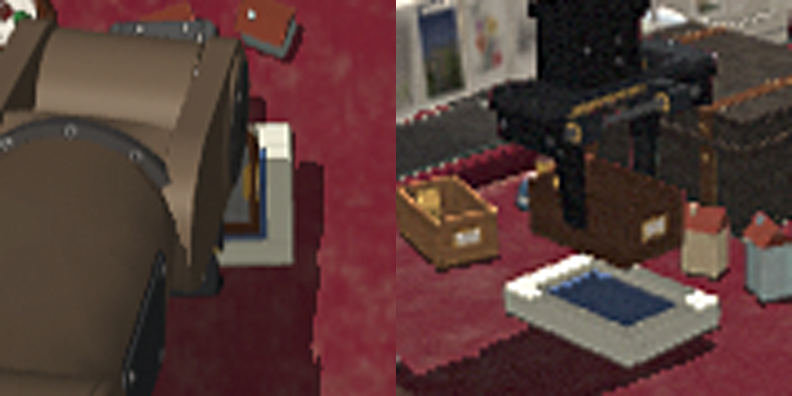

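In the top crop the held box's -y rim edge is at about x=260. In the scene crop its bottom corners are at (531,226), (637,268) and (684,238). I'll work out where the box sits in the grip.

```bash
python3 - <<'E'
from h import *
b=unz([(531,226),(637,268),(684,238)],200,150,4.4,396,0)
print("bottom corners",plane("scene",b,.0724+.003))
print("exp near/right y",.0078-.055)
print("top -y rim edge",plane("top",unz([(258,190),(260,190),(265,190)],160,160,3.6),.1224))
for X in [(.4532,-.0442,.0754),(.4532,.0658,.0754),(.5212,-.0442,.0754)]:
    q=P("scene")@np.array([*X,1]);print(((q[:2]/q[2])-[200,150])*4.4+[396,0])
E
```

```text
bottom corners [[ 0.45946613  0.07318538  0.0754    ]
 [ 0.46221235 -0.04894619  0.0754    ]
 [ 0.52821788 -0.03464683  0.0754    ]]
exp near/right y -0.0472
top -y rim edge [[ 0.47625232 -0.04723002  0.1224    ]
 [ 0.47622541 -0.04861848  0.1224    ]
 [ 0.47615811 -0.05208967  0.1224    ]]
[622.65273579 268.06914919]
[529.40384649 229.01797008]
[684.55735179 242.18911885]
```

```bash
python3 - <<'E'
from h import *
t=cams.camera("top")
for r in (204,208,212,216,220):print(r,[tuple(map(int,t[r,c])) for c in range(225,243)])
t0=cv2.imread("pics/top0.png")
for r in (208,216):print("initial large/riser",r,[tuple(map(int,t0[r,c])) for c in range(298,302)],[tuple(map(int,t0[r,c])) for c in range(230,246)])
for r in (212,219,226):print("large0",r,[tuple(map(int,t0[r,c])) for c in list(range(283,292))],[tuple(map(int,t0[r,c])) for c in range(320,332)])
E
```

```text
204 [(28, 29, 30), (26, 28, 27), (37, 38, 40), (73, 76, 74), (45, 53, 64), (19, 35, 59), (13, 23, 43), (47, 40, 41), (70, 47, 35), (109, 129, 131), (108, 125, 126), (106, 122, 124), (105, 121, 123), (106, 121, 124), (109, 124, 126), (96, 113, 111), (39, 40, 63), (58, 46, 129)]
208 [(28, 28, 30), (31, 32, 32), (64, 72, 77), (35, 93, 119), (25, 60, 85), (20, 32, 57), (43, 73, 95), (67, 61, 60), (78, 52, 37), (112, 132, 134), (114, 129, 133), (113, 128, 131), (113, 128, 131), (113, 130, 131), (115, 132, 133), (103, 119, 119), (44, 47, 71), (28, 27, 61)]
212 [(50, 56, 60), (77, 79, 79), (73, 72, 72), (33, 91, 118), (25, 60, 81), (18, 31, 57), (52, 79, 102), (67, 62, 62), (74, 49, 34), (121, 140, 144), (114, 129, 133), (113, 129, 131), (113, 129, 131), (113, 129, 131), (114, 131, 132), (105, 121, 122), (44, 43, 69), (28, 23, 60)]
216 [(68, 71, 72), (67, 69, 69), (70, 74, 74), (75, 76, 75), (43, 49, 57), (18, 32, 56), (14, 23, 45), (46, 40, 39), (76, 51, 35), (118, 138, 141), (114, 131, 133), (114, 130, 131), (112, 129, 131), (113, 130, 132), (115, 131, 134), (108, 125, 126), (60, 65, 82),
[... 1295 characters left out ...]
 125), (61, 54, 126)]
large0 219 [(55, 45, 126), (54, 42, 128), (21, 21, 48), (41, 76, 128), (29, 70, 99), (38, 113, 146), (97, 118, 129), (137, 141, 141), (132, 138, 140)] [(138, 145, 146), (134, 139, 140), (141, 141, 142), (44, 109, 140), (48, 125, 160), (55, 144, 178), (30, 70, 97), (39, 71, 119), (62, 55, 127), (62, 54, 125), (60, 52, 124), (59, 52, 125)]
large0 226 [(52, 38, 123), (54, 43, 125), (57, 45, 128), (23, 23, 49), (44, 78, 131), (30, 54, 75), (98, 113, 120), (95, 102, 104), (139, 145, 147)] [(141, 146, 148), (135, 139, 142), (139, 146, 146), (139, 144, 145), (143, 149, 149), (96, 103, 107), (17, 26, 43), (16, 25, 41), (39, 74, 121), (53, 44, 113), (56, 49, 122), (59, 52, 123)]
```

```bash
python3 - <<'E'
from h import *
print(plane("top",[(231.8,212),(232.1,212)],.1224),plane("top",[(233.5,212)],.025), plane("top",[(240.2,212)],.025))
E
python3 go.py .488 .008 .10 .006 1
```

```text
[[ 0.47728171 -0.04847275  0.1224    ]
 [ 0.47726717 -0.04922262  0.1224    ]] [[ 0.4918156  -0.04490095  0.025     ]] [[ 0.49146547 -0.06296373  0.025     ]]
[1.1, 0.6, -2.6] -0.0011
p [0.4874 0.0069 0.0974] yaw 0.005 tilt -1.0 t 4.2667 f [-0.4  1.  -1.1] w 0.0681 q [-0.12  0.47  2.01 -0.    0.66 -0.13]
```

The top view and the dead-reckoned offset differ by about 4 mm. I'll cross-check in the scene camera with sub-pixel profiles.

```bash
python3 - <<'E'
from h import *
s=cams.camera("scene").astype(int)
for r in (192,196,200):print("L",r,[tuple(s[r,c]) for c in range(226,236)],"\n  R",[tuple(s[r,c]) for c in range(261,270)],"\n near",[tuple(s[r+4,c]) for c in range(246,258)])
for r in (219,221):print("riserL",r,[tuple(s[r,c]) for c in range(221,229)],"R",[tuple(s[r+2,c]) for c in range(269,277)])
def pr(*X):
    q=P("scene")@np.array([*X,1]);return (q[:2]/q[2]).round(2)
for cy in(.006,.0108):
  for z in(.08,.12):print(cy,z,"L",pr(.4532,cy+.055,z),"N",pr(.4532,cy-.055,z),"R",pr(.5212,cy-.055,z))
for z in(.015,.025):print("riser L",pr(.436,.0863,z),"N",pr(.436,-.0637,z),"R",pr(.54,-.0637,z))
E
```

```text
L 192 [(np.int64(47), np.int64(38), np.int64(118)), (np.int64(50), np.int64(39), np.int64(95)), (np.int64(89), np.int64(72), np.int64(59)), (np.int64(108), np.int64(88), np.int64(67)), (np.int64(35), np.int64(39), np.int64(50)), (np.int64(7), np.int64(18), np.int64(41)), (np.int64(28), np.int64(34), np.int64(53)), (np.int64(23), np.int64(30), np.int64(49)), (np.int64(25), np.int64(30), np.int64(52)), (np.int64(29), np.int64(38), np.int64(57))] 
  R [(np.int64(23), np.int64(31), np.int64(57)), (np.int64(26), np.int64(35), np.int64(53)), (np.int64(39), np.int64(48), np.int64(74)), (np.int64(26), np.int64(28), np.int64(31)), (np.int64(30), np.int64(31), np.int64(35)), (np.int64(24), np.int64(31), np.int64(36)), (np.int64(31), np.int64(34), np.int64(40)), (np.int64(42), np.int64(44), np.int64(49)), (np.int64(20), np.int64(35), np.int64(57))] 
 near [(np.int64(31), np.int64(41), np.int64(59)), (np.int64(25), np.int64(33), np.int64(49)), (np.int64(30), np.int64(38), np.int64(52)), (np.int64(27), np.int64(35), np.int64(55)), (np.int64(26), np.int64(34), np.int64(57)), (np.int64(22), np.int6
[... 4252 characters left out ...]
p.int64(121), np.int64(137), np.int64(135)), (np.int64(126), np.int64(141), np.int64(141)), (np.int64(125), np.int64(142), np.int64(138)), (np.int64(78), np.int64(73), np.int64(128)), (np.int64(58), np.int64(46), np.int64(118)), (np.int64(64), np.int64(52), np.int64(124)), (np.int64(58), np.int64(49), np.int64(118))]
0.006 0.08 L [231.14 201.24] N [252.45 210.1 ] R [266.54 204.23]
0.006 0.12 L [230.6  190.81] N [252.14 199.28] R [266.41 193.67]
0.0108 0.08 L [230.26 200.87] N [251.48 209.7 ] R [265.57 203.85]
0.0108 0.12 L [229.71 190.45] N [251.16 198.9 ] R [265.43 193.31]
riser L [223.82 217.1 ] N [252.24 230.14] R [273.35 220.43]
riser L [223.67 214.61] N [252.17 227.54] R [273.34 217.91]
```

The silhouette edge in the top view is actually the box's lower edge, seen because the camera looks at the outer -y face. That puts the box at y≈0.0105, consistent with the initial estimate and the scene view. So I shift about +1 mm and lower gently.

```bash
python3 -m inch '[60,1,0.5,15,0,60,1,0.5,30,0,60,1,0.5,40,0,60,1,0.5,40,0,60,1,0.5,40,0]'
python3 -m inch '[60,0,0,3,0,60,0,0,6,0,60,0,0,9,0,60,0,0,9,0,60,0,0,9,0]'
python3 go.py .488 .0087 .04 .006 1
```

```text
time: 4.73
position: [0.4878, 0.0085, 0.0574]
tcp_rot: [-2.215, -2.227, 0.001]
force: [0.3, 0.3, -1.4]
width: 0.0676
gripper_force: 20.0
time: 5.15
position: [0.488, 0.0089, 0.0487]
tcp_rot: [2.214, 2.228, 0.0]
force: [1.0, -0.4, -2.5]
width: 0.0681
gripper_force: 20.0
[-0.2, -0.0, 8.7] 0.0001
p [0.488  0.0089 0.0487] yaw 0.006 tilt -1.0 t 5.15 f [ 1.  -0.4 -2.5] w 0.0681 q [-0.12  0.56  2.05 -0.    0.54 -0.12]
```

```bash
python3 -m inch '[60,0,0,1.5,0,60,0,0,3,0,60,0,0,3,0]'; python3 -m inch '[60,0,0,1.5,0,60,0,0,3,0,60,0,0,3,0]';python3 -m inch '[60,0,0,1,0,60,0,0,2,0,60,0,0,2,0]'
```

```text
time: 5.4
position: [0.4884, 0.0089, 0.0462]
tcp_rot: [2.214, 2.228, 0.001]
force: [0.9, 1.4, 6.0]
width: 0.0679
gripper_force: 20.0
time: 5.65
position: [0.4894, 0.0089, 0.0439]
tcp_rot: [2.212, 2.226, 0.004]
force: [2.4, 2.4, 15.0]
width: 0.0689
gripper_force: 20.2
time: 5.9
position: [0.49, 0.0089, 0.0423]
tcp_rot: [2.211, 2.226, 0.005]
force: [4.0, 3.1, 18.7]
width: 0.0691
gripper_force: 20.4
```

Light contact pushes toward +x and +y. I'll raise, shift that way and retry.

```bash
python3 -m inch '[60,0,0,-4,0,60,0,0,-7,0,60,1,1.8,-7,0,60,1,1.8,-7,0]'; python3 -m inch '[60,0,0,2,0,60,0,0,4,0,60,0,0,4,0]';python3 -m inch '[60,0,0,1.5,0,60,0,0,3,0,60,0,0,3,0]'
```

```text
time: 6.23
position: [0.4895, 0.01, 0.0476]
tcp_rot: [-2.215, -2.228, 0.001]
force: [0.4, 0.5, -2.3]
width: 0.0687
gripper_force: 19.8
time: 6.48
position: [0.4895, 0.0099, 0.0435]
tcp_rot: [-2.214, -2.228, 0.001]
force: [0.4, 0.3, 3.4]
width: 0.0688
gripper_force: 19.9
time: 6.73
position: [0.4904, 0.0099, 0.0413]
tcp_rot: [2.213, 2.228, 0.001]
force: [1.4, 1.7, 15.5]
width: 0.0693
gripper_force: 20.3
```

```bash
python3 - <<'E'
from h import *
z=lambda i,x,y,w,h,k:cv2.resize(i[y:y+h,x:x+w],None,fx=k,fy=k,interpolation=cv2.INTER_CUBIC)
cv2.imwrite("pics/c.png",np.hstack([z(cams.camera("top"),200,170,55,65,7),z(cams.camera("scene"),215,175,65,65,7)]))
E
```

```text
(no output)
```

View pics/c.png

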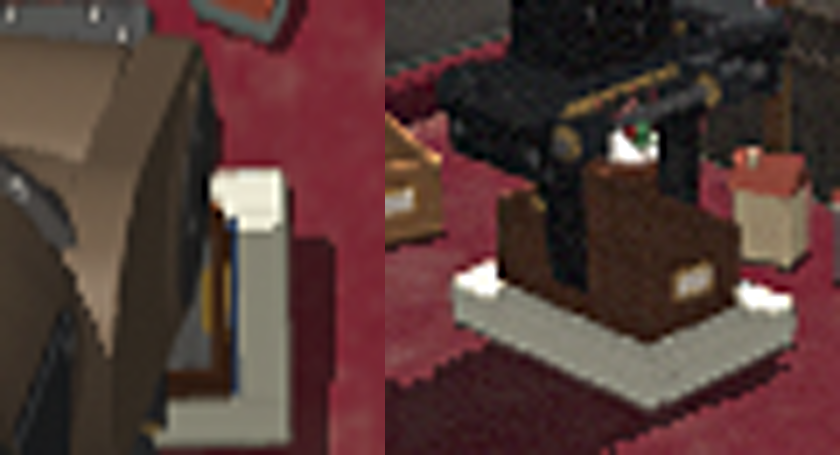

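The box sits almost in the pocket. The blue gap shows on the -y side (zoomed x≈236) but not on the -x side (row ≈398). I'll measure both gaps.

```bash
python3 - <<'E'
from h import *
t=cams.camera("top").astype(int)
for r in (206,210,214,218):print(r,[tuple(map(int,t[r,c])) for c in range(229,237)])
for c in (226,228,230,232):print("col",c,[tuple(map(int,t[r,c])) for r in range(221,235)])
print(plane("top",[(233.5,212),(228,226.6),(228,227.6),(228,233.2)],.025), plane("top",[(232,212),(228,226.6)],.0688))
def pr(*X):
    q=P("top")@np.array([*X,1]);return (q[:2]/q[2]).round(2)
print("expected pocket edges at z.025",pr(.488-.0355,-.02,.025),pr(.488,.0115-.0565,.025),"riser -x",pr(.436,-.02,.025),pr(.436,-.02,0))
for z in(.0688,.025):print("box nominal",z,pr(.488-.034,-.02,z),pr(.488,.0115-.055,z))
E
```

```text
206 [(72, 75, 75), (32, 44, 60), (15, 28, 50), (10, 22, 42), (83, 55, 38), (115, 134, 137), (113, 131, 133), (114, 130, 132)]
210 [(36, 95, 122), (23, 46, 70), (14, 24, 45), (50, 96, 122), (75, 48, 35), (114, 131, 134), (114, 130, 134), (114, 129, 132)]
214 [(34, 93, 119), (24, 48, 73), (15, 26, 47), (53, 91, 113), (81, 53, 39), (121, 140, 143), (115, 132, 133), (114, 131, 133)]
218 [(76, 78, 76), (36, 45, 62), (20, 32, 53), (17, 39, 62), (63, 44, 37), (121, 139, 142), (115, 131, 133), (115, 131, 132)]
col 226 [(67, 70, 71), (51, 54, 62), (20, 33, 56), (17, 26, 44), (17, 27, 47), (23, 34, 51), (78, 93, 98), (117, 134, 135), (115, 131, 133), (116, 132, 134), (118, 134, 136), (112, 128, 129), (78, 90, 95), (38, 38, 67)]
col 228 [(69, 72, 75), (51, 57, 67), (16, 30, 53), (17, 26, 43), (15, 27, 46), (37, 49, 63), (87, 103, 108), (116, 133, 134), (116, 132, 133), (116, 132, 134), (118, 134, 136), (111, 126, 128), (79, 91, 95), (38, 37, 68)]
col 230 [(32, 44, 61), (29, 41, 60), (18, 31, 56), (18, 28, 48), (15, 27, 46), (39, 50, 64), (89, 103, 109), (116, 133, 134), (115, 131, 133), (116, 132, 134), (118, 134, 136), (111, 127, 129), (76, 88, 92), (27, 23, 61)]
col 232 [(11, 22, 43), (13, 24, 44), (11, 21, 43), (16, 25, 46), (11, 22, 45), (38, 49, 64), (88, 103, 109), (116, 131, 134), (115, 131, 133), (115, 131, 133), (117, 134, 135), (111, 126, 127), (74, 85, 90), (27, 22, 61)]
[[ 0.4918156  -0.04490095  0.025     ]
 [ 0.45246515 -0.02985558  0.025     ]
 [ 0.44976285 -0.02984065  0.025     ]
 [ 0.43465969 -0.02975721  0.025     ]] [[ 0.4853186  -0.0445067   0.0688    ]
 [ 0.44718025 -0.03386508  0.0688    ]]
expected pocket edges at z.025 [224.33 226.66] [233.55 213.4 ] riser -x [224.36 232.77] [225.27 233.74]
box nominal 0.0688 [222.65 224.1 ] [231.61 210.99]
box nominal 0.025 [224.33 226.1 ] [232.99 213.41]
```

```bash
python3 -m inch '[60,0,0,-3,0,60,0,0,-5,0,60,-1.2,1.5,-5,0,60,-1.2,1.5,-5,0]'; python3 -m inch '[60,0,0,2,0,60,0,0,4,0,60,0,0,4,0]';python3 -m inch '[60,0,0,1.5,0,60,0,0,3,0,60,0,0,3,0]'
```

```text
time: 7.22
position: [0.4911, 0.0086, 0.0454]
tcp_rot: [-2.214, -2.228, 0.001]
force: [-1.2, -0.1, -1.4]
width: 0.0696
gripper_force: 19.7
time: 7.47
position: [0.491, 0.0087, 0.0414]
tcp_rot: [-2.215, -2.228, 0.001]
force: [-1.7, -0.6, 2.9]
width: 0.0697
gripper_force: 19.9
time: 7.72
position: [0.4916, 0.0086, 0.0394]
tcp_rot: [2.214, 2.228, 0.001]
force: [-1.1, -0.1, 16.8]
width: 0.0705
gripper_force: 20.5
```

The box is rolling in the grip (width 70.5 mm). I'll let go, clear the view and look at how it rests.

```bash
python3 -m inch '[76,0,0,0,0,80,0,0,0,0,100,0,0,0,0,100,0,0,0,0,100,0,0,0,0]'
python3 -m inch '[100,0,0,-30,0,100,0,0,-70,0,100,0,0,-100,0,100,40,0,-110,0,100,80,0,-110,0]'; python3 -m inch '[100,40,0,0,0.12,100,80,0,0,0.24,100,110,0,0,0.28,100,110,0,0,0.28]'
python3 - <<'E'
from h import *
z=lambda i,x,y,w,h,k:cv2.resize(i[y:y+h,x:x+w],None,fx=k,fy=k,interpolation=cv2.INTER_CUBIC)
t=cams.camera("top");s=cams.camera("scene");cv2.imwrite("pics/top1.png",t);cv2.imwrite("pics/scene1.png",s)
cv2.imwrite("pics/d.png",np.hstack([z(t,180,180,65,65,6),z(s,215,175,65,65,6)]))
E
python3 go.py .4892 .2249 .12 -.279 1
```

```text
time: 8.13
position: [0.4911, 0.0087, 0.0384]
tcp_rot: [-2.215, -2.228, 0.0]
force: [-0.6, 0.8, 0.3]
width: 0.0906
gripper_force: 0.0
time: 8.55
position: [0.4921, 0.0884, 0.1515]
tcp_rot: [2.217, 2.221, 0.006]
force: [0.3, -0.7, 0.4]
width: 0.0949
gripper_force: 0.0
time: 8.88
position: [0.4897, 0.2035, 0.1486]
tcp_rot: [-2.504, -1.896, -0.002]
force: [-1.4, -0.1, -0.4]
width: 0.0951
gripper_force: 0.0
[24.1, -7.1, 28.3] 0.0082
p [0.4896 0.1998 0.1483] yaw -0.271 tilt -1.0 t 8.9833 f [-0.1 -1.  -0.9] w 0.0952 q [ 0.26  0.44  1.87 -0.    0.84  0.53]
```

View pics/d.png

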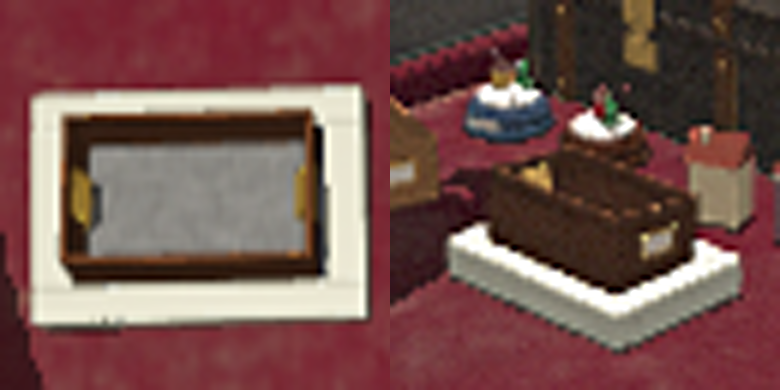

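The box now looks flat in the pocket. Top-crop rim corners are (64,115)(315,110)(317,258)(66,264). Scene-crop corners are left (487,172), top (567,150), right (695,197) and near (617,224). I'll check the height.

```bash
python3 - <<'E'
from h import *
a=unz([(64,115),(315,110),(317,258),(66,264)],180,180,6)
b=unz([(567,150),(695,197),(617,224),(487,172)],215,175,6,390,0)
X=tri(a,b);print(X[:,2].round(4),rect(X));print(rect(plane("top",a,.065)),rect(plane("scene",b,.065)))
t=cv2.imread("pics/top1.png").astype(int);s=cv2.imread("pics/scene1.png").astype(int)
def pr(n,*X):
    q=P(n)@np.array([*X,1]);return (q[:2]/q[2]).round(2)
for x in(.454,.522):
  for y in(.0665,-.0435):print(x,y,[pr("top",x,y,z).tolist() for z in(.065,.025)],[pr("scene",x,y,z).tolist() for z in(.065,.025)])
for r in (205,215):print(r,"L",[t[r,c].tolist() for c in range(188,194)],"R",[t[r,c].tolist() for c in range(229,238)])
for c in (200,225):print(c,"T",[t[r,c].tolist() for r in range(195,203)],"B",[t[r,c].tolist() for r in range(220,231)])
E
```

```text
[0.0634 0.066  0.0708 0.0706] (array([0.4894, 0.0102]), np.float64(0.006), array([0.1098, 0.0661]))
(array([0.4905, 0.0098]), np.float64(0.003), array([0.1094, 0.0655])) (array([0.4921, 0.0155]), np.float64(0.032), array([0.1087, 0.0573]))
0.454 0.0665 [[189.59, 224.92], [192.09, 226.73]] [[230.5, 204.59], [231.03, 214.68]]
0.454 -0.0435 [[231.82, 224.1], [233.08, 225.93]] [[251.62, 213.55], [251.93, 224.0]]
0.522 0.0665 [[189.74, 199.21], [192.22, 201.75]] [[244.51, 199.17], [244.88, 209.02]]
0.522 -0.0435 [[231.64, 198.41], [232.9, 200.98]] [[265.64, 207.61], [265.77, 217.82]]
205 L [[210, 230, 233], [219, 239, 240], [96, 124, 153], [16, 28, 51], [16, 26, 43], [13, 24, 42]] R [[139, 143, 143], [114, 121, 125], [38, 69, 117], [10, 20, 35], [35, 26, 26], [220, 242, 245], [212, 233, 236], [209, 229, 233], [210, 229, 233]]
215 L [[211, 231, 235], [224, 244, 244], [50, 75, 119], [15, 35, 56], [39, 101, 131], [53, 136, 162]] R [[67, 122, 146], [29, 81, 109], [40, 70, 124], [17, 49, 69], [65, 56, 54], [110, 127, 130], [218, 240, 243], [212, 232, 236], [211, 231, 234]]
200 T [[148, 168, 179], [208, 230, 231], [211, 232, 235], [195, 216, 219], [24, 50, 100], [14, 22, 39], [19, 30, 51], [20, 30, 53]] B [[132, 138, 140], [127, 132, 133], [94, 106, 122], [29, 57, 103], [14, 25, 42], [18, 28, 50], [7, 18, 37], [145, 166, 169], [209, 230, 232], [210, 230, 234], [210, 231, 234]]
225 T [[184, 205, 211], [213, 234, 235], [199, 220, 225], [120, 145, 164], [21, 40, 74], [16, 25, 45], [20, 31, 53], [15, 26, 47]] B [[132, 136, 138], [118, 125, 134], [52, 72, 104], [18, 31, 54], [16, 29, 50], [12, 24, 45], [60, 76, 86], [166, 188, 193], [215, 236, 238], [212, 232, 235], [213, 233, 236]]
```

The +x side is down, but the -x side is about 5 mm high, so its ledge is caught on the -x lip. I'll go back with open fingers low around the box and nudge it toward +x.

```bash
python3 go.py .492 .0095 .15 .006 1; python3 -m inch '[100,-41,0,0,-0.12,100,-82,0,0,-0.24,100,-110,0,0,-0.28,100,-110,0,0,-0.28]';python3 -m inch '[100,-40,0,0,0,100,-80,0,0,0,100,-80,0,0,0]'; python3 go.py .492 .0095 .030 .006 1
```

```text
[-182.7, 53.2, -1.7] -0.2768
p [0.4896 0.1998 0.1483] yaw -0.271 tilt -1.0 t 8.9833 f [-0.1 -1.  -0.9] w 0.0952 q [ 0.26  0.44  1.87 -0.    0.84  0.53]
time: 9.32
position: [0.4584, 0.0882, 0.1484]
tcp_rot: [-2.214, -2.228, 0.003]
force: [1.3, -0.2, -0.9]
width: 0.095
gripper_force: 0.0
time: 9.57
position: [0.4609, 0.0074, 0.1487]
tcp_rot: [2.219, 2.222, -0.001]
force: [0.6, 0.8, 0.3]
width: 0.095
gripper_force: 0.0
[2.2, 31.1, 118.7] -0.0047
p [0.4609 0.0074 0.1487] yaw 0.001 tilt -1.0 t 9.5667 f [0.6 0.8 0.3] w 0.095 q [-0.13  0.35  2.02 -0.    0.76 -0.13]
```

```bash
python3 -m inch '[100,2,31,30,-0.005,100,2,31,60,-0.005,100,2,31,90,-0.005,100,2,31,106,-0.005,100,2,31,117,-0.005]'; python3 go.py .492 .0095 .031 .006 1
python3 -m inch '[74,0,0,0,0,74,0,0,0,0,74,0,0,0,0,74,0,0,0,0,74,0,0,0,0]' 20; python3 -m inch '[72,0,0,0,0,72,0,0,0,0,72,0,0,0,0,72,0,0,0,0]'
```

```text
time: 9.98
position: [0.4909, 0.0144, 0.0295]
tcp_rot: [-2.209, -2.231, 0.003]
force: [1.1, -0.1, -0.1]
width: 0.0953
gripper_force: 0.0
[-4.9, 1.1, -1.5] 0.0037
p [0.4909 0.0144 0.0295] yaw 0.01 tilt -1.0 t 9.9833 f [ 1.1 -0.1 -0.1] w 0.0953 q [-0.11  0.59  2.05 -0.    0.5  -0.11]
time: 10.4
position: [0.492, 0.0149, 0.0324]
tcp_rot: [2.209, 2.233, 0.001]
force: [-1.1, 0.3, -0.0]
width: 0.0718
gripper_force: 2.2
time: 10.73
position: [0.492, 0.0149, 0.0323]
tcp_rot: [2.208, 2.233, 0.001]
force: [-2.3, -1.2, 8.0]
width: 0.0709
gripper_force: 19.6
```

```bash
python3 -m inch '[60,0,0,0,0,60,0,0,0,0,60,0,0,0,0]' 50; python3 -m inch '[60,0,0,-5,0,60,0,0,-12,0,60,0,0,-20,0,60,0,0,-20,0,60,0,0,-20,0]' 50; python3 - <<'E'
from cell import cams;import cv2
cv2.imwrite("pics/scene2.png",cams.camera("scene"));s=cv2.imread("pics/scene2.png")
cv2.imwrite("pics/e.png",cv2.resize(s[170:235,215:285],None,fx=8,fy=8,interpolation=cv2.INTER_CUBIC))
E
```

```text
time: 10.98
position: [0.492, 0.0149, 0.0322]
tcp_rot: [2.208, 2.233, 0.001]
force: [-0.8, -1.3, 7.0]
width: 0.0704
gripper_force: 48.9
time: 11.4
position: [0.4921, 0.015, 0.0523]
tcp_rot: [2.208, 2.233, 0.001]
force: [-0.2, 0.5, -1.4]
width: 0.0702
gripper_force: 48.8
```

View pics/e.png

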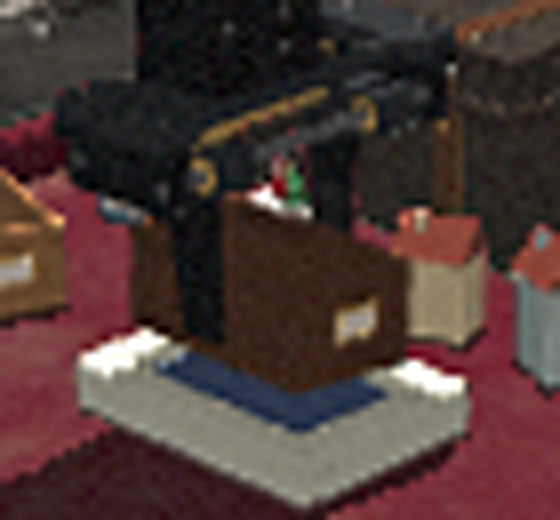

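The box is held with about 0.08 rad of roll (+x side low). I'll set it flat on the open table to the right of the riser, regrip it upright and use it to calibrate camera against robot.

```bash
python3 -m inch '[60,0,0,-15,0,60,0,0,-30,0,60,-20,0,-30,0,60,-50,0,-30,0,60,-80,0,-30,0]'; python3 -m inch '[60,-30,0,0,0,60,-60,0,0,0,60,-85,0,0,0,60,-85,0,10,0,60,-85,0,20,0]'; python3 -m inch '[60,0,0,15,0,60,0,0,25,0,60,0,0,32,0,60,0,0,32,0,60,0,0,32,0]'; python3 go.py .492 -.15 .022 .006 1
```

```text
time: 11.87
position: [0.4926, -0.0654, 0.0816]
tcp_rot: [2.207, 2.236, 0.0]
force: [1.5, 0.7, -2.3]
width: 0.0703
gripper_force: 48.8
time: 12.28
position: [0.4935, -0.1511, 0.0611]
tcp_rot: [2.211, 2.231, 0.0]
force: [-0.4, -1.8, -1.8]
width: 0.07
gripper_force: 48.8
time: 12.7
position: [0.4935, -0.1494, 0.0293]
tcp_rot: [-2.208, -2.234, 0.001]
force: [0.5, 0.2, -1.5]
width: 0.0708
gripper_force: 48.8
[-0.6, -1.5, 7.3] 0.0058
p [ 0.4935 -0.1494  0.0293] yaw 0.012 tilt -1.0 t 12.7 f [ 0.5  0.2 -1.5] w 0.0708 q [-0.42  0.61  1.99 -0.    0.54 -0.43]
```

```bash
python3 -m inch '[60,0,0,3,0,60,0,0,6,0,60,0,0,9,0,60,0,0,11,0,60,0,0,11,0]' 10; python3 -m inch '[100,0,0,0,0,100,0,0,0,0,100,0,0,0,0,100,0,0,0,0,100,0,0,3,0]';python3 -m inch '[60,0,0,0,-0.006,60,0,0,0,-0.006,60,0,0,0,-0.006,60,0,0,0,-0.006,60,0,0,0,-0.006]' 20;  python3 go.py .492 -.15 .022 .006 1
```

```text
time: 13.12
position: [0.4935, -0.15, 0.0183]
tcp_rot: [-2.209, -2.233, 0.0]
force: [-0.1, -0.2, -2.5]
width: 0.0711
gripper_force: 9.7
time: 13.53
position: [0.4939, -0.1501, 0.016]
tcp_rot: [2.208, 2.233, 0.0]
force: [0.6, 1.2, -0.2]
width: 0.0943
gripper_force: 0.0
time: 13.95
position: [0.4935, -0.15, 0.0156]
tcp_rot: [-2.202, -2.24, 0.0]
force: [0.5, -1.0, -1.2]
width: 0.0684
gripper_force: 20.0
[0.0, -1.5, -6.4] 0.011
p [ 0.4935 -0.15    0.0156] yaw 0.017 tilt -1.0 t 13.95 f [ 0.5 -1.  -1.2] w 0.0684 q [-0.42  0.64  2.   -0.    0.51 -0.44]
```

```bash
python3 -m inch '[100,0,0,0,0,100,0,0,0,0,100,0,0,0,0,100,0,0,-9,0,100,0,0,-30,0]'; python3 -m inch '[100,0,0,-40,0,100,0,0,-75,0,100,40,0,-90,0,100,80,0,-90,0,100,120,0,-90,0]';python3 -m inch '[100,40,0,0,0,100,80,0,0,0,100,120,0,0,0,100,160,0,0,0,100,195,0,0,0]'
python3 - <<'E'
from h import *
t=cams.camera("top");cv2.imwrite("pics/top3.png",t);t=t.astype(int)
def pr(n,*X):
    q=P(n)@np.array([*X,1]);return (q[:2]/q[2]).round(2)
cx,cy=.4935,-.15
print("pred rim: +x",pr("top",cx+.034,cy,.05)," -x",pr("top",cx-.034,cy,.05)," -x bottom",pr("top",cx-.034,cy,.003)," +y",pr("top",cx,cy+.055,.05)," -y",pr("top",cx,cy-.055,.05))
for c in (268,280):print(c,"T",[t[r,c].tolist() for r in range(194,204)],"\n  B",[t[r,c].tolist() for r in range(220,232)])
for r in (208,216):print(r,"L",[t[r,c].tolist() for c in range(250,261)],"\n  R",[t[r,c].tolist() for c in range(292,302)])
for c in (200,225):print("riser",c,"T",[t[r,c].tolist() for r in range(191,203)],"\n B",[t[r,c].tolist() for r in range(223,238)])
for r in (208,):print("riser L",[t[r,c].tolist() for c in range(182,196)],"R",[t[r,c].tolist() for c in range(230,244)])
rx,ry=.488,.0115
print("riser pred: +x",pr("top",rx+.052,ry,.025),"pk+x",pr("top",rx+.0355,ry,.025),"pk-x",pr("top",rx-.0355,ry,.025),"-x",pr("top",rx-.052,ry,.025),"+y",pr("top",rx,ry+.075,.025),"pk+y",pr("top",rx,ry+.0565,.025),"pk-y",pr("top",rx,ry-.0565,.025),"-y",pr("top",rx,ry-.075,.025))
E
```

```text
time: 14.37
position: [0.4926, -0.1496, 0.0447]
tcp_rot: [-2.2, -2.238, 0.002]
force: [-0.5, 0.7, -0.2]
width: 0.0934
gripper_force: 0.0
time: 14.78
position: [0.4917, -0.0291, 0.1376]
tcp_rot: [2.203, 2.236, 0.003]
force: [0.5, -0.2, 0.3]
width: 0.0951
gripper_force: 0.0
time: 15.2
position: [0.4877, 0.1673, 0.1364]
tcp_rot: [2.202, 2.241, 0.001]
force: [0.9, 0.7, -0.8]
width: 0.095
gripper_force: 0.0
pred rim: +x [272.17 196.59]  -x [272.65 221.95]  -x bottom [272.72 224.14]  +y [251.65 209.62]  -y [293.16 208.83]
268 T [[55, 46, 124], [55, 43, 122], [54, 41, 123], [46, 34, 112], [37, 54, 104], [39, 68, 113], [13, 22, 38], [12, 22, 42], [85, 90, 95], [132, 137, 138]] 
  B [[133, 138, 140], [120, 126, 128], [67, 84, 112], [34, 67, 118], [17, 25, 40], [20, 23, 47], [38, 27, 91], [53, 39, 126], [52, 40, 122], [55, 42, 123], [55, 42, 123], [53, 41, 123]]
280 T [[54, 44, 123], [54, 45, 123], [59, 53, 126], [57, 61, 123], [37, 57, 101], [22, 36, 59], [16, 25, 42], [26, 34, 47], [91, 96, 100], [135, 141, 143]] 
  B [[139, 146, 145], [123, 132, 138], [51, 70, 103], [19, 33, 55], [15, 26, 4
[... 1616 characters left out ...]
, 98, 111], [60, 58, 117], [63, 60, 124], [66, 64, 127], [66, 66, 127]]
riser L [[28, 22, 60], [29, 23, 61], [25, 20, 59], [91, 103, 111], [112, 128, 130], [105, 121, 122], [193, 214, 217], [211, 233, 236], [212, 232, 236], [215, 236, 238], [83, 93, 95], [151, 108, 83], [150, 113, 86], [148, 110, 86]] R [[143, 108, 83], [149, 111, 87], [145, 107, 81], [144, 102, 76], [208, 234, 239], [211, 232, 236], [210, 230, 234], [209, 229, 233], [210, 231, 234], [216, 237, 240], [155, 176, 176], [41, 46, 63], [55, 48, 123], [54, 43, 120]]
riser pred: +x [212.56 194.82] pk+x [212.56 200.82] pk-x [212.59 226.89] -x [212.6 233. ] +y [184.72 214.34] pk+y [191.6 214.2] pk-y [233.55 213.4 ] -y [240.41 213.27]
```

Camera-to-robot bias is about 2.7 mm in x, so the pocket centre in robot coordinates is at about x=0.491. Placing the box needs TCP y≈0.0145. I'll regrip and place.

```bash
python3 go.py .4935 -.15 .1 .017 1; python3 -m inch '[100,-40,0,0,0,100,-80,0,0,0,100,-120,0,0,0,100,-160,0,0,0,100,-200,1,0,0]'; python3 -m inch '[100,-40,1,0,0,100,-80,2,10,0,100,-114,3,20,0,100,-114,4,30,0,100,-114,4,30,0]'; python3 go.py .4935 -.15 .024 .017 1
```

```text
[-321.7, -0.5, 36.1] 0.0025
p [0.4877 0.1716 0.1365] yaw 0.019 tilt -1.0 t 15.25 f [-1.9  3.1 -0.2] w 0.0951 q [0.21 0.44 1.91 0.   0.79 0.19]
time: 15.67
position: [0.4922, -0.0366, 0.1364]
tcp_rot: [2.201, 2.241, 0.0]
force: [0.8, 0.4, -0.5]
width: 0.095
gripper_force: 0.0
time: 16.08
position: [0.4978, -0.1502, 0.1046]
tcp_rot: [-2.205, -2.235, 0.001]
force: [-0.7, 0.7, -0.1]
width: 0.095
gripper_force: 0.0
[0.2, -4.1, 80.6] -0.0032
p [ 0.4978 -0.1502  0.1046] yaw 0.014 tilt -1.0 t 16.0833 f [-0.7  0.7 -0.1] w 0.095 q [-0.42  0.49  1.93 -0.    0.72 -0.43]
```

```bash
python3 -m inch '[100,0,-4,25,-0.003,100,0,-4,50,-0.003,100,0,-4,70,-0.003,100,0,-4,80,-0.003,100,0,-4,80,-0.003]'; python3 -m inch '[60,0,0,0,0,60,0,0,0,0,60,0,0,0,0,60,0,0,0,0,60,0,0,0,0]' 35;python3 -m inch '[60,0,0,-10,0,60,0,0,-25,0,60,0,0,-35,0,60,0,0,-35,0]'; python3 go.py .491 .0145 .065 .008 1
```

```text
time: 16.5
position: [0.4939, -0.1477, 0.0246]
tcp_rot: [-2.196, -2.243, 0.002]
force: [0.1, -0.2, -0.4]
width: 0.0951
gripper_force: 0.0
time: 16.92
position: [0.4948, -0.149, 0.0264]
tcp_rot: [2.198, 2.243, 0.0]
force: [-0.1, 1.5, 6.5]
width: 0.0677
gripper_force: 35.0
time: 17.25
position: [0.4954, -0.1493, 0.0628]
tcp_rot: [2.197, 2.241, 0.002]
force: [1.0, 0.2, -1.7]
width: 0.0675
gripper_force: 35.0
[163.9, -1.1, -2.4] 0.012
p [ 0.4954 -0.1493  0.0628] yaw 0.02 tilt -1.0 t 17.25 f [ 1.   0.2 -1.7] w 0.0675 q [-0.42  0.56  1.97 -0.    0.61 -0.44]
```

```bash
python3 -m inch '[60,20,0,-5,0,60,50,0,-5,0.005,60,85,0,-5,0.012,60,120,-1,-5,0.012,60,140,-1,-5,0.012]';python3 -m inch '[60,15,0,0,0,60,25,0,0,0,60,25,0,0,0,60,25,0,0,0]'; python3 go.py .491 .0155 .050 .008 1
```

```text
time: 17.67
position: [0.4899, -0.0065, 0.0655]
tcp_rot: [-2.211, -2.231, 0.001]
force: [0.3, -0.2, -1.7]
width: 0.068
gripper_force: 35.0
time: 18.0
position: [0.4907, 0.0159, 0.0656]
tcp_rot: [2.212, 2.231, -0.0]
force: [0.1, -0.1, -1.4]
width: 0.0679
gripper_force: 35.0
[-0.4, 0.3, 15.6] 0.0008
p [0.4907 0.0159 0.0656] yaw 0.009 tilt -1.0 t 18.0 f [ 0.1 -0.1 -1.4] w 0.0679 q [-0.1   0.53  2.03 -0.    0.59 -0.11]
```

Lower slowly: lip contact would come at TCP z≈0.051 and the seat at about 0.041.

```bash
python3 -m inch '[60,0,0.3,6,0,60,0,0.3,13,0,60,0,0.3,13,0]'; python3 -m inch '[60,0,0,2,0,60,0,0,4,0,60,0,0,4,0]'; python3 -m inch '[60,0,0,1.5,0,60,0,0,3,0,60,0,0,3,0]'
```

```text
time: 18.25
position: [0.4904, 0.0152, 0.0512]
tcp_rot: [-2.213, -2.228, 0.002]
force: [0.5, -0.4, -1.6]
width: 0.0675
gripper_force: 35.0
time: 18.5
position: [0.4908, 0.0157, 0.0482]
tcp_rot: [-2.213, -2.23, 0.001]
force: [-0.2, 0.2, -2.0]
width: 0.0678
gripper_force: 35.0
time: 18.75
position: [0.4908, 0.016, 0.0455]
tcp_rot: [-2.212, -2.23, 0.0]
force: [0.2, 0.2, -2.1]
width: 0.0679
gripper_force: 35.0
```

No contact below the lip, so it is going in.

```bash
python3 -m inch '[60,0,0,1.5,0,60,0,0,3,0,60,0,0,3,0]'; python3 -m inch '[60,0,0,1,0,60,0,0,2,0,60,0,0,2,0]'
```

```text
time: 19.0
position: [0.4908, 0.016, 0.0424]
tcp_rot: [-2.212, -2.23, 0.0]
force: [-0.7, -0.8, -2.1]
width: 0.0682
gripper_force: 35.0
time: 19.25
position: [0.4909, 0.016, 0.0414]
tcp_rot: [2.212, 2.23, 0.0]
force: [-1.9, -0.1, 11.1]
width: 0.0681
gripper_force: 35.0
```

Seated (0.0414 is the table grip height plus 15 mm). I'll release and go to the medium box.

```bash
python3 -m inch '[100,0,0,0,0,100,0,0,0,0,100,0,0,0,0,100,0,0,-20,0,100,0,0,-55,0]'; python3 -m inch '[100,0,0,-20,0,100,0,0,-20,0]'; python3 go.py .492 .225 .12 -.279 2
```

```text
time: 19.67
position: [0.4895, 0.016, 0.0937]
tcp_rot: [-2.21, -2.227, 0.006]
force: [0.1, -0.7, -0.0]
width: 0.093
gripper_force: 0.0
time: 19.83
position: [0.4925, 0.0159, 0.119]
tcp_rot: [2.209, 2.227, 0.006]
force: [0.9, -0.7, -0.2]
width: 0.0951
gripper_force: 0.0
[104.6, 0.6, -0.6] 0.1435
[103.6, -14.4, -0.6] 0.1435
p [0.4925 0.0159 0.119 ] yaw 0.008 tilt -1.0 t 19.8333 f [ 0.9 -0.7 -0.2] w 0.0951 q [-0.1   0.44  1.99 -0.    0.71 -0.11]
```

```bash
python3 -m inch '[100,35,0,0,0.1,100,70,0,0,0.144,100,105,0,0,0.144,100,105,0,0,0.144]'; python3 -m inch '[100,35,-5,0,0.1,100,70,-10,0,0.144,100,104,-15,0,0.144,100,104,-15,0,0.144,100,104,-15,0,0.144]'; python3 go.py .492 .225 .022 -.279 1
python3 - <<'E'
from h import *
t=cams.camera("top");s=cams.camera("scene");cv2.imwrite("pics/top4.png",t)
t=t.astype(int)
for r in (205,215):print(r,"L",[t[r,c].tolist() for c in range(188,193)],"R",[t[r,c].tolist() for c in range(229,236)])
for c in (205,225):print(c,"T",[t[r,c].tolist() for r in range(195,203)],"B",[t[r,c].tolist() for r in range(220,229)])
z=lambda i,x,y,w,h,k:cv2.resize(i[y:y+h,x:x+w],None,fx=k,fy=k,interpolation=cv2.INTER_CUBIC)
cv2.imwrite("pics/f.png",np.hstack([z(t.astype(np.uint8),100,180,150,75,3),z(s,195,165,85,56,4)]))
E
```

```text
time: 20.17
position: [0.4896, 0.1251, 0.1151]
tcp_rot: [-2.364, -2.068, -0.0]
force: [-0.7, -0.3, -0.2]
width: 0.0952
gripper_force: 0.0
time: 20.58
position: [0.4888, 0.227, 0.1148]
tcp_rot: [-2.507, -1.893, 0.001]
force: [0.1, -1.2, 0.3]
width: 0.0951
gripper_force: 0.0
[-1.0, 3.7, 92.8] 0.002
p [0.4888 0.227  0.1148] yaw -0.277 tilt -1.0 t 20.5833 f [ 0.1 -1.2  0.3] w 0.0951 q [ 0.31  0.5   1.87 -0.    0.77  0.59]
205 L [[210, 230, 232], [222, 242, 242], [49, 75, 117], [14, 25, 44], [16, 27, 44]] R [[138, 143, 142], [80, 89, 98], [41, 79, 134], [12, 21, 41], [54, 35, 28], [218, 241, 244], [211, 232, 235]]
215 L [[211, 231, 234], [223, 243, 243], [51, 79, 127], [19, 39, 62], [50, 128, 161]] R [[42, 118, 152], [27, 75, 103], [44, 81, 140], [42, 67, 88], [57, 48, 46], [225, 239, 240], [212, 234, 237]]
205 T [[152, 173, 183], [211, 233, 234], [210, 230, 233], [196, 217, 219], [112, 135, 152], [31, 61, 111], [14, 21, 37], [12, 21, 41]] B [[134, 139, 141], [133, 139, 141], [137, 143, 144], [117, 125, 136], [26, 54, 102], [12, 20, 40], [15, 18, 31], [153, 174, 177], [213, 235, 238]]
225 T [[183, 204, 211], [210, 231, 233], [213, 233, 236], [197, 218, 222], [71, 97, 128], [16, 28, 53], [14, 24, 41], [24, 31, 46]] B [[131, 138, 140], [138, 142, 145], [125, 131, 136], [70, 89, 120], [33, 62, 112], [5, 14, 31], [105, 116, 117], [186, 204, 206], [212, 233, 237]]Traceback (most recent call last):
  File "<stdin>", line 7, in <module>
    return _nx.concatenate(arrs, 1, dtype=dtype, casting=casting)
           ~~~~~~~~~~~~~~~^^^^^^^^^^^^^^^^^^^^^^^^^^^^^^^^^^^^^^^
ValueError: all the input array dimensions except for the concatenation axis must match exactly, but along dimension 0, the array at index 0 has size 225 and the array at index 1 has size 224
```

The large box's rim edges now match the nominal seated projection within about 0.2 px (rows 199.0 and 224.5, columns 189.6 and 231.5). Now grip the medium box.

```bash
python3 -m inch '[100,-1,4,25,0,100,-1,4,50,0,100,-1,4,75,0,100,-1,4,92,0,100,-1,4,92,0]'; python3 -m inch '[50,0,0,0,0,50,0,0,0,0,50,0,0,0,0,50,0,0,0,0,50,0,0,0,0]' 30;python3 go.py .492 .225 .022 -.279 1;python3 -m inch '[50,0,0,-20,0,50,0,0,-50,0,50,0,0,-80,0,50,0,0,-110,0,50,0,0,-110,0]'; python3 go.py .4908 .0115 .13 .009 2
```

```text
time: 21.1
position: [0.4916, 0.222, 0.0207]
tcp_rot: [-2.51, -1.886, 0.008]
force: [-0.3, 0.2, -0.1]
width: 0.0953
gripper_force: 0.0
time: 21.52
position: [0.4932, 0.224, 0.0245]
tcp_rot: [2.509, 1.889, 0.002]
force: [0.1, -0.5, 0.2]
width: 0.0672
gripper_force: 0.0
[0.6, -1.5, 2.5] -0.001
p [0.4932 0.224  0.0245] yaw -0.28 tilt -1.0 t 21.5167 f [ 0.1 -0.5  0.2] w 0.0672 q [ 0.3   0.64  1.93 -0.    0.57  0.58]
time: 21.93
position: [0.4948, 0.2248, 0.1391]
tcp_rot: [2.507, 1.888, 0.012]
force: [1.0, 1.0, 0.4]
width: 0.0477
gripper_force: 0.0
[-103.1, 27.5, 4.3] -0.1444
[-105.9, 12.4, 4.2] -0.1444
p [0.4948 0.2248 0.1391] yaw -0.28 tilt -1.0 t 21.9333 f [1.  1.  0.4] w 0.0477 q [ 0.3   0.47  1.85 -0.    0.82  0.58]
```

The fingers hadn't finished closing. I'll check numerically whether the medium box moved.

```bash
python3 - <<'E'
from h import *
a=cv2.imread("pics/scene0.png");b=cams.camera("scene");cv2.imwrite("pics/scene5.png",b)
for y0 in range(186,216,1):
    pass
d=np.abs(a[180:216,192:232].astype(int)-b[180:216,192:232]).sum(2)
print((d>60).astype(int).sum(1),(d>60).sum(0))
for n,i in(("0",a),("5",b)):
    h=cv2.cvtColor(i[180:216,192:230],cv2.COLOR_BGR2HSV);m=((h[...,0]>10)&(h[...,0]<22)&(h[...,1]>110)&(h[...,2]>70)).astype(np.uint8)
    ys,xs=np.nonzero(m);print(n,m.sum(),xs.mean(),ys.mean(),xs.min(),xs.max(),ys.min(),ys.max())
E
```

```text
[ 3  4  4  4  5  3  3  4  4  4  4  3  7 10 13 12 11  6  8  6  6  7 11  8
  5  8 12 16 21 25 32 37 38 36 33 32] [27 26 22 19 13  9  9  9 10 13 13 12 10 12 13 12 12  8  4  5  6  6  7  6
  8  9 10  8  8  8  9 12 11 10 10 10 11 12 12 14]
0 341 19.04398826979472 19.665689149560116 8 30 10 30
5 338 18.973372781065088 19.736686390532544 8 30 10 30
```

It didn't move. Redo with enough closing time.

```bash
python3 -m inch '[100,0,-2,0,0,100,0,-2,25,0,100,0,-2,55,0,100,0,-2,85,0,100,0,-2,110,0]'; python3 -m inch '[100,0,0,4,0,100,0,0,4,0]';python3 go.py .4925 .2245 .022 -.279 1;python3 -m inch '[50,0,0,0,0,50,0,0,0,0,50,0,0,0,0,50,0,0,0,0,50,0,0,0,0]' 30;python3 -m inch '[50,0,0,0,0,50,0,0,0,0,50,0,0,0,0,50,0,0,0,0]' 30
```

```text
time: 22.4
position: [0.4895, 0.2242, 0.0207]
tcp_rot: [-2.509, -1.889, 0.004]
force: [-0.2, -0.2, 0.3]
width: 0.0755
gripper_force: 0.0
time: 22.57
position: [0.4896, 0.2241, 0.0176]
tcp_rot: [-2.508, -1.889, 0.007]
force: [-0.1, 0.4, -0.1]
width: 0.0887
gripper_force: 0.0
[1.2, 2.7, -4.4] -0.001
p [0.4896 0.2241 0.0176] yaw -0.28 tilt -1.0 t 22.5667 f [-0.1  0.4 -0.1] w 0.0887 q [ 0.31  0.65  1.94 -0.    0.56  0.59]
time: 22.98
position: [0.4912, 0.2246, 0.0204]
tcp_rot: [2.509, 1.889, 0.002]
force: [-0.2, 0.3, 0.6]
width: 0.0663
gripper_force: 0.0
time: 23.32
position: [0.4911, 0.2246, 0.0201]
tcp_rot: [2.509, 1.89, 0.001]
force: [-1.2, -0.6, 6.5]
width: 0.058
gripper_force: 30.0
```

```bash
python3 -m inch '[50,0,0,-15,0,50,0,0,-45,0,50,0,0,-80,0,50,0,0,-110,0,50,0,0,-110,0]'; python3 go.py .4908 .0115 .13 .009 2
```

```text
time: 23.73
position: [0.4928, 0.2252, 0.1346]
tcp_rot: [2.508, 1.888, 0.011]
force: [1.4, 0.6, -1.1]
width: 0.0578
gripper_force: 30.0
[-103.0, 28.5, 2.1] -0.1445
[-106.0, 13.4, 2.0] -0.1445
p [0.4928 0.2252 0.1346] yaw -0.28 tilt -1.0 t 23.7333 f [ 1.4  0.6 -1.1] w 0.0578 q [ 0.31  0.47  1.86 -0.    0.81  0.59]
```

```bash
python3 -m inch '[50,-20,5,0,-0.04,50,-50,13,0,-0.09,50,-80,21,0,-0.144,50,-103,28,0,-0.144]'; python3 -m inch '[50,-30,4,0,-0.06,50,-60,8,0,-0.12,50,-90,11,0,-0.144,50,-106,13,0,-0.144,50,-106,13,0,-0.144]'; python3 -m inch '[50,0,0,0,0,50,0,0,0,0]'; python3 go.py .4908 .0115 .09 .009 1
```

```text
time: 24.07
position: [0.4886, 0.1162, 0.129]
tcp_rot: [-2.363, -2.07, 0.002]
force: [-0.4, -0.4, -2.2]
width: 0.0578
gripper_force: 30.0
time: 24.48
position: [0.4876, 0.0085, 0.129]
tcp_rot: [-2.215, -2.227, 0.001]
force: [-0.9, 0.3, -2.3]
width: 0.0577
gripper_force: 30.0
time: 24.65
position: [0.4877, 0.0116, 0.1293]
tcp_rot: [-2.212, -2.23, 0.001]
force: [-0.4, 0.4, -1.1]
width: 0.0579
gripper_force: 30.0
[-0.1, 3.1, 39.3] -0.0012
p [0.4877 0.0116 0.1293] yaw 0.008 tilt -1.0 t 24.65 f [-0.4  0.4 -1.1] w 0.0579 q [-0.11  0.42  1.98  0.    0.74 -0.12]
```

```bash
python3 -m inch '[50,0,3,15,0,50,0,3,30,0,50,0,3,38,0,50,0,3,38,0]'; python3 go.py .4908 .0115 .08 .009 1;  python3 -m inch '[50,0,0,3,0,50,0,0,6,0,50,0,0,9,0,50,0,0,9,0]';python3 -m inch '[50,0,0,2,0,50,0,0,4,0,50,0,0,4,0]'
```

```text
time: 24.98
position: [0.4901, 0.012, 0.0901]
tcp_rot: [-2.21, -2.23, 0.003]
force: [-0.0, 0.7, -0.5]
width: 0.0578
gripper_force: 30.0
[-0.5, 0.8, 10.1] 0.0002
p [0.4901 0.012  0.0901] yaw 0.009 tilt -1.0 t 24.9833 f [-0.   0.7 -0.5] w 0.0578 q [-0.11  0.48  2.01 -0.    0.65 -0.12]
time: 25.32
position: [0.4908, 0.0112, 0.0825]
tcp_rot: [2.212, 2.23, -0.0]
force: [-0.4, 0.5, -2.1]
width: 0.0579
gripper_force: 30.0
time: 25.57
position: [0.4908, 0.011, 0.0784]
tcp_rot: [-2.213, -2.23, 0.0]
force: [-0.7, -0.5, -1.9]
width: 0.0577
gripper_force: 30.0
```

It is entering freely (bottom below the rim). Go on to TCP z≈0.069.

```bash
python3 -m inch '[50,0,0,3,0,50,0,0,6,0,50,0,0,6,0]';python3 -m inch '[50,0,0,2,0,50,0,0,4,0,50,0,0,4,0]'
```

```text
time: 25.82
position: [0.4906, 0.011, 0.0721]
tcp_rot: [-2.212, -2.23, 0.001]
force: [-0.6, 0.6, -2.7]
width: 0.0578
gripper_force: 30.0
time: 26.07
position: [0.4909, 0.0109, 0.0683]
tcp_rot: [2.213, 2.23, -0.0]
force: [-0.2, -0.6, -2.5]
width: 0.0578
gripper_force: 30.0
```

```bash
python3 -m inch '[80,0,0,0,0,80,0,0,0,0,80,0,0,0,0,80,0,0,0,0,80,0,0,-5,0]'; python3 -m inch '[80,0,0,-15,0,80,0,0,-40,0,0,0,0,-48,0,0,0,0,-48,0,0,0,0,-48,0]';  python3 -m inch '[0,0,0,0,0,0,0,0,0,0,0,0,0,0,0,0,0,0,0,0,0,0,0,0,0]' 30; python3 -m inch '[0,0,0,0,0,0,0,0,0,0,0,0,0,0,0,0,0,0,0,0,0,0,0,0,0]' 30;python3 go.py .4908 .0115 .06 .009 1
python3 - <<'E'
from h import *
b=cams.camera("scene");z=cv2.resize(b[170:235,205:290],None,fx=6,fy=6,interpolation=cv2.INTER_CUBIC);cv2.imwrite("pics/g.png",z)
E
```

```text
time: 26.48
position: [0.4906, 0.0111, 0.0733]
tcp_rot: [-2.212, -2.23, 0.001]
force: [-0.4, -0.6, -0.2]
width: 0.0757
gripper_force: 0.0
time: 26.9
position: [0.4909, 0.0111, 0.1217]
tcp_rot: [2.212, 2.23, 0.001]
force: [-0.6, -0.5, -0.1]
width: 0.0617
gripper_force: 0.0
time: 27.32
position: [0.4908, 0.0111, 0.1212]
tcp_rot: [-2.212, -2.23, 0.001]
force: [0.3, 0.4, -0.1]
width: 0.0282
gripper_force: 0.0
time: 27.73
position: [0.4909, 0.0111, 0.1216]
tcp_rot: [2.212, 2.23, 0.0]
force: [0.3, -0.5, -0.1]
width: 0.0009
gripper_force: 0.0
[0.5, -0.1, 61.6] -0.001
p [0.4909 0.0111 0.1216] yaw 0.008 tilt -1.0 t 27.7333 f [ 0.3 -0.5 -0.1] w 0.0009 q [-0.11  0.43  1.98 -0.    0.73 -0.12]
```

```bash
python3 -m inch '[0,0,0,20,0,0,0,0,45,0,0,0,0,62,0,0,0,0,66,0,0,0,0,66,0]'; python3 -m inch '[0,0,0,2,0,0,0,0,4,0,0,0,0,6,0,0,0,0,8,0,0,0,0,8,0]';python3 -m inch '[0,0,0,2,0,0,0,0,4,0,0,0,0,6,0,0,0,0,8,0,0,0,0,8,0]'
```

```text
time: 28.2
position: [0.4904, 0.0111, 0.0548]
tcp_rot: [-2.211, -2.229, 0.002]
force: [0.1, 0.1, -0.2]
width: 0.0007
gripper_force: 0.0
time: 28.62
position: [0.4911, 0.011, 0.0478]
tcp_rot: [2.212, 2.23, 0.001]
force: [-0.2, -0.2, 2.2]
width: 0.0008
gripper_force: 0.6
time: 29.03
position: [0.4913, 0.011, 0.0398]
tcp_rot: [2.212, 2.23, 0.001]
force: [1.4, -0.0, 3.4]
width: 0.0003
gripper_force: 1.5
```

```bash
python3 -m inch '[0,0,0,2,0,0,0,0,4,0,0,0,0,6,0,0,0,0,8,0,0,0,0,8,0]'; python3 -m inch '[0,0,0,2,0,0,0,0,4,0,0,0,0,5,0,0,0,0,5,0]';python3 -m inch '[0,0,0,1.5,0,0,0,0,3,0,0,0,0,3,0]'
```

```text
time: 29.45
position: [0.491, 0.011, 0.0314]
tcp_rot: [2.212, 2.23, 0.0]
force: [0.3, 0.3, 1.7]
width: 0.0008
gripper_force: 0.5
time: 29.78
position: [0.4909, 0.011, 0.0264]
tcp_rot: [-2.213, -2.23, 0.0]
force: [-0.6, -0.6, 1.5]
width: 0.0009
gripper_force: 0.4
time: 30.03
position: [0.4908, 0.0111, 0.0234]
tcp_rot: [-2.212, -2.23, 0.0]
force: [-0.3, -0.2, 0.6]
width: 0.0006
gripper_force: 0.3
```

```bash
python3 -m inch '[0,0,0,1,0,0,0,0,1,0,0,0,0,1,0]';python3 -m inch '[0,0,0,1,0,0,0,0,1,0,0,0,0,1,0]'
```

```text
time: 30.28
position: [0.4908, 0.0111, 0.0232]
tcp_rot: [2.212, 2.23, 0.0]
force: [-2.3, -1.1, 15.0]
width: 0.0006
gripper_force: 7.5
time: 30.53
position: [0.4909, 0.0111, 0.0232]
tcp_rot: [2.212, 2.23, 0.001]
force: [-7.2, -0.5, 30.8]
width: 0.0007
gripper_force: 15.6
```

Home (0.0232, expected 0.023). Now the small box.

```bash
python3 -m inch '[0,0,0,-25,0,0,0,0,-60,0,70,0,0,-95,0,70,-30,0,-95,0,70,-70,0,-95,0]'; python3 -m inch '[70,-40,0,0,0,70,-80,0,0,0,70,-120,0,0,0,70,-160,0,0,0,70,-200,0,0,0]'; python3 go.py .490 -.3975 .115 -.085 1
```

```text
time: 30.95
position: [0.4919, -0.058, 0.1184]
tcp_rot: [2.206, 2.233, 0.003]
force: [0.8, -0.2, -0.1]
width: 0.0154
gripper_force: 0.0
time: 31.37
position: [0.4923, -0.2607, 0.1163]
tcp_rot: [-2.212, -2.23, 0.0]
force: [0.2, 1.6, 0.0]
width: 0.0487
gripper_force: 0.0
[-136.7, -3.4, 1.3] 0.0929
p [ 0.4923 -0.2607  0.1163] yaw 0.008 tilt -1.0 t 31.3667 f [0.2 1.6 0. ] w 0.0487 q [-0.61  0.52  1.83  0.    0.8  -0.61]
```

```bash
python3 -m inch '[70,-40,0,0,0.06,70,-80,-1,0,0.093,70,-115,-2,0,0.093,70,-136,-3,0,0.093,70,-136,-3,0,0.093]'; python3 -m inch '[70,0,0,0,0,70,0,0,0,0]';python3 go.py .490 -.3975 .022 -.085 1
python3 - <<'E'
from h import *
t=cams.camera("top");s=cams.camera("scene");cv2.imwrite("pics/top6.png",t);cv2.imwrite("pics/scene6.png",s)
a=cv2.imread("pics/top0.png");d=np.abs(a[195:225,340:390].astype(int)-t[195:225,340:390]).sum(2);print("small-region changed px",(d>60).sum())
z=lambda i,x,y,w,h,k:cv2.resize(i[y:y+h,x:x+w],(int(w*k),int(h*k)),interpolation=cv2.INTER_CUBIC)
cv2.imwrite("pics/h.png",np.vstack([np.hstack([z(t,180,180,65,50,6),z(s,215,175,65,50,6)]),z(s,280,205,130,50,6)]))
E
```

```text
time: 31.78
position: [0.4903, -0.3987, 0.1158]
tcp_rot: [2.317, 2.121, -0.001]
force: [-1.0, 0.4, -0.6]
width: 0.0663
gripper_force: 0.0
time: 31.95
position: [0.4908, -0.3938, 0.1161]
tcp_rot: [-2.313, -2.124, -0.0]
force: [-0.9, 0.4, -0.2]
width: 0.0666
gripper_force: 0.0
[-3.8, -0.4, 94.1] 0.0001
p [ 0.4908 -0.3938  0.1161] yaw -0.085 tilt -1.0 t 31.95 f [-0.9  0.4 -0.2] w 0.0666 q [-0.78  0.6   1.65  0.    0.89 -0.7 ]
small-region changed px 1088
```

View pics/h.png

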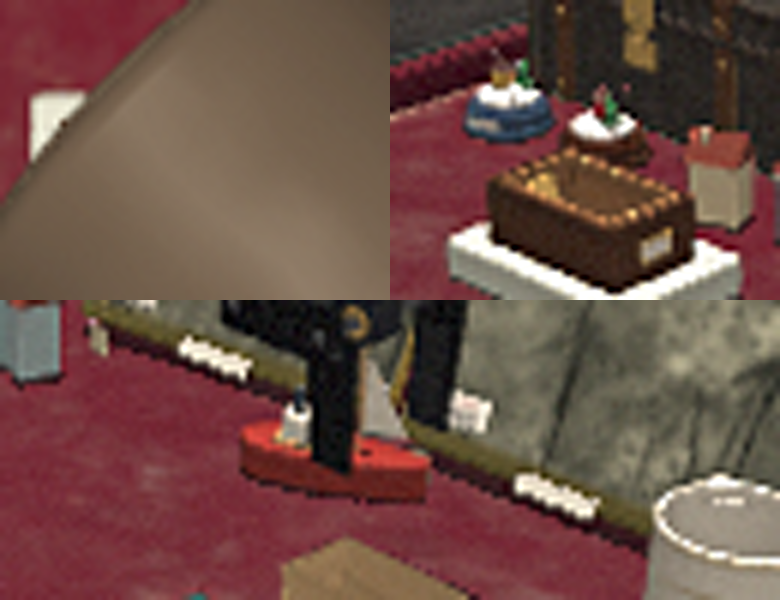

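The medium box is nested flush in the large one, and the fingers stand above the small box (rim top corner at about (345,540)). Descend and grip.

```bash
python3 -m inch '[70,-3,0,25,0,70,-3,0,50,0,70,-3,0,75,0,70,-3,0,93,0,70,-3,0,93,0]'; python3 -m inch '[45,0,0,0,0,45,0,0,0,0,45,0,0,0,0,45,0,0,0,0,45,0,0,0,0]' 30; python3 -m inch '[45,0,0,0,0,45,0,0,0,0]' 30; python3 go.py .490 -.3975 .022 -.085 1
```

```text
time: 32.47
position: [0.49, -0.3956, 0.0205]
tcp_rot: [-2.309, -2.123, 0.0]
force: [-0.1, 0.4, 0.8]
width: 0.0666
gripper_force: 0.0
time: 32.88
position: [0.4915, -0.3982, 0.0252]
tcp_rot: [2.312, 2.124, 0.0]
force: [0.7, 2.5, 7.5]
width: 0.0481
gripper_force: 30.0
time: 33.05
position: [0.4914, -0.3982, 0.0251]
tcp_rot: [2.312, 2.124, 0.0]
force: [0.1, 1.6, 7.2]
width: 0.0481
gripper_force: 30.0
[0.6, -1.5, 3.1] 0.0
p [ 0.4914 -0.3982  0.0251] yaw -0.085 tilt -1.0 t 33.05 f [0.1 1.6 7.2] w 0.0481 q [-0.79  0.73  1.7   0.    0.72 -0.7 ]
```

```bash
python3 -m inch '[45,0,0,-15,0,45,0,0,-45,0,45,0,0,-75,0,45,0,0,-105,0,45,0,0,-105,0]'; python3 go.py .4908 .011 .13 .009 3
```

```text
time: 33.47
position: [0.4925, -0.3995, 0.135]
tcp_rot: [2.307, 2.119, 0.001]
force: [-1.2, 0.1, 0.1]
width: 0.0481
gripper_force: 30.0
[136.3, -12.2, 0.8] -0.0313
[136.6, -7.9, 0.8] -0.0313
[136.8, -3.6, 0.8] -0.0313
p [ 0.4925 -0.3995  0.135 ] yaw -0.085 tilt -1.0 t 33.4667 f [-1.2  0.1  0.1] w 0.0481 q [-0.79  0.58  1.62 -0.    0.92 -0.7 ]
```

```bash
python3 -m inch '[45,20,-2,0,-0.01,45,50,-5,0,-0.02,45,80,-8,0,-0.031,45,110,-10,0,-0.031,45,136,-12,0,-0.031]'; python3 -m inch '[45,30,-2,0,-0.01,45,60,-4,0,-0.02,45,90,-6,0,-0.031,45,120,-7,0,-0.031,45,137,-8,0,-0.031]';python3 -m inch '[45,30,-1,0,-0.01,45,60,-2,0,-0.02,45,90,-3,0,-0.031,45,120,-4,0,-0.031,45,135,-4,0,-0.031]';python3 -m inch '[45,0,0,0,0,45,0,0,0,0]'; python3 go.py .4908 .011 .09 .009 1
```

```text
time: 33.88
position: [0.49, -0.2597, 0.1286]
tcp_rot: [-2.281, -2.16, 0.0]
force: [0.7, -0.3, -1.0]
width: 0.0478
gripper_force: 30.0
time: 34.3
position: [0.4893, -0.1216, 0.1287]
tcp_rot: [-2.245, -2.197, -0.0]
force: [0.7, -0.3, -1.4]
width: 0.0479
gripper_force: 30.0
time: 34.72
position: [0.4883, 0.0134, 0.1287]
tcp_rot: [-2.211, -2.232, -0.0]
force: [0.4, -0.9, -0.5]
width: 0.0477
gripper_force: 30.0
time: 34.88
position: [0.4889, 0.0113, 0.1287]
tcp_rot: [2.21, 2.232, 0.0]
force: [-0.8, 0.3, -0.5]
width: 0.0479
gripper_force: 30.0
[-0.3, 1.9, 38.7] 0.0008
p [0.4889 0.0113 0.1287] yaw 0.01 tilt -1.0 t 34.8833 f [-0.8  0.3 -0.5] w 0.0479 q [-0.11  0.42  1.98 -0.    0.74 -0.12]
```

```bash
python3 -m inch '[45,0,2,12,0,45,0,2,25,0,45,0,2,33,0,45,0,2,33,0]'; python3 -m inch '[45,0,0,3,0,45,0,0,6,0,45,0,0,9,0,45,0,0,9,0]';python3 -m inch '[45,0,0,2,0,45,0,0,4,0,45,0,0,6,0,45,0,0,6,0]'
```

```text
time: 35.22
position: [0.4903, 0.01, 0.0943]
tcp_rot: [-2.213, -2.228, 0.003]
force: [0.2, 0.3, -0.6]
width: 0.0476
gripper_force: 30.0
time: 35.55
position: [0.4909, 0.0108, 0.0864]
tcp_rot: [-2.213, -2.23, 0.0]
force: [0.1, 0.1, -1.7]
width: 0.0483
gripper_force: 30.0
time: 35.88
position: [0.4909, 0.0109, 0.0803]
tcp_rot: [-2.212, -2.23, 0.0]
force: [-0.3, 1.1, -1.2]
width: 0.0477
gripper_force: 30.0
```

Entering freely. Go down to about 0.073, release, then close and push.

```bash
python3 -m inch '[45,0,0,2,0,45,0,0,4,0,45,0,0,7,0,45,0,0,7,0]' && python3 -m inch '[75,0,0,0,0,75,0,0,0,0,75,0,0,0,0,75,0,0,0,0,75,0,0,0,0]'; python3 -m inch '[75,0,0,-10,0,75,0,0,-35,0,0,0,0,-48,0,0,0,0,-48,0,0,0,0,-48,0]';  python3 -m inch '[0,0,0,0,0,0,0,0,0,0,0,0,0,0,0,0,0,0,0,0,0,0,0,0,0]' 30; python3 -m inch '[0,0,0,0,0,0,0,0,0,0,0,0,0,0,0,0,0,0,0,0,0,0,0,0,0]' 30;python3 go.py .4908 .0115 .06 .009 1
```

```text
time: 36.22
position: [0.4909, 0.0111, 0.0732]
tcp_rot: [-2.212, -2.23, 0.0]
force: [0.8, 1.4, -1.5]
width: 0.0482
gripper_force: 30.0
time: 36.63
position: [0.491, 0.0108, 0.0737]
tcp_rot: [2.212, 2.23, 0.0]
force: [0.1, 0.0, 0.6]
width: 0.0703
gripper_force: 0.0
time: 37.05
position: [0.4912, 0.0109, 0.1225]
tcp_rot: [2.211, 2.229, 0.002]
force: [-0.8, -0.4, -0.1]
width: 0.0567
gripper_force: 0.0
time: 37.47
position: [0.4908, 0.0109, 0.1212]
tcp_rot: [-2.212, -2.23, 0.001]
force: [0.0, -0.5, -0.3]
width: 0.0231
gripper_force: 0.0
time: 37.88
position: [0.491, 0.0109, 0.1216]
tcp_rot: [2.213, 2.23, 0.0]
force: [0.3, -0.3, 0.0]
width: 0.0003
gripper_force: 0.0
[0.6, -0.2, 61.6] -0.0011
p [0.491  0.0109 0.1216] yaw 0.008 tilt -1.0 t 37.8833 f [ 0.3 -0.3  0. ] w 0.0003 q [-0.11  0.43  1.98 -0.    0.73 -0.12]
```

```bash
python3 -m inch '[0,0,0,20,0,0,0,0,45,0,0,0,0,60,0,0,0,0,64,0,0,0,0,64,0]'; python3 -m inch '[0,0,0,2,0,0,0,0,4,0,0,0,0,6,0,0,0,0,8,0,0,0,0,8,0]';python3 -m inch '[0,0,0,2,0,0,0,0,4,0,0,0,0,6,0,0,0,0,8,0,0,0,0,8,0]'; python3 -m inch '[0,0,0,2,0,0,0,0,4,0,0,0,0,6,0,0,0,0,8,0,0,0,0,8,0]'
```

```text
time: 38.3
position: [0.4905, 0.0109, 0.0569]
tcp_rot: [-2.211, -2.229, 0.002]
force: [0.1, 0.1, 0.2]
width: 0.0005
gripper_force: 0.0
time: 38.72
position: [0.491, 0.0109, 0.0497]
tcp_rot: [2.212, 2.23, 0.0]
force: [-0.3, 0.4, 0.1]
width: 0.0005
gripper_force: 0.0
time: 39.13
position: [0.4914, 0.0109, 0.0417]
tcp_rot: [2.212, 2.23, 0.001]
force: [1.0, 0.6, 3.7]
width: 0.0003
gripper_force: 1.9
time: 39.55
position: [0.4911, 0.0109, 0.0334]
tcp_rot: [2.212, 2.23, 0.0]
force: [-0.1, 0.6, 1.5]
width: 0.0002
gripper_force: 0.6
```

```bash
python3 -m inch '[0,0,0,2,0,0,0,0,4,0,0,0,0,6,0,0,0,0,6,0]'; python3 -m inch '[0,0,0,1,0,0,0,0,1.5,0,0,0,0,1.5,0]'
```

```text
time: 39.88
position: [0.491, 0.0108, 0.0273]
tcp_rot: [-2.213, -2.23, 0.0]
force: [0.6, -0.6, 0.4]
width: 0.0005
gripper_force: 0.4
time: 40.13
position: [0.491, 0.0109, 0.0272]
tcp_rot: [2.212, 2.23, 0.0]
force: [-4.4, 0.1, 25.6]
width: 0.0003
gripper_force: 12.2
```

Home at 0.0272 (expected 0.027). I'll withdraw, check numerically and hand in if it's good.

```bash
python3 -m inch '[0,0,0,-20,0,0,0,0,-55,0,0,0,0,-95,0,0,30,0,-110,0,0,70,0,-110,0]'; python3 -m inch '[0,40,0,0,0,0,80,0,0,0,0,120,0,0,0,0,120,0,0,0,0,120,0,0,0]'
python3 - <<'E'
from h import *
t=cams.camera("top").astype(int)
for r in (205,215):print(r,"L",[t[r,c].tolist() for c in range(188,200)],"R",[t[r,c].tolist() for c in range(222,235)])
for c in (205,225):print(c,"T",[t[r,c].tolist() for r in range(197,207)],"B",[t[r,c].tolist() for r in range(216,228)])
def pr(n,*X):
    q=P(n)@np.array([*X,1]);return (q[:2]/q[2]).round(1).tolist()
for w,l in((68,110),(58,95),(48,80)):print(w,"T",pr("top",.488+w/2e3,.0115,.065),"B",pr("top",.488-w/2e3,.0115,.065),"L",pr("top",.488,.0115+l/2e3,.065),"R",pr("top",.488,.0115-l/2e3,.065))
E
```

```text
time: 40.55
position: [0.4919, 0.0801, 0.1394]
tcp_rot: [2.214, 2.223, 0.006]
force: [-0.0, -0.0, -0.4]
width: 0.0007
gripper_force: 0.0
time: 40.97
position: [0.4887, 0.2025, 0.1355]
tcp_rot: [-2.208, -2.234, 0.002]
force: [0.7, -1.2, 0.6]
width: 0.0003
gripper_force: 0.0
205 L [[209, 230, 232], [221, 240, 240], [61, 99, 159], [11, 24, 46], [10, 16, 32], [106, 186, 223], [29, 58, 88], [11, 22, 41], [165, 240, 255], [48, 79, 99], [48, 78, 101], [49, 80, 103]] R [[46, 77, 101], [46, 77, 100], [42, 71, 92], [148, 221, 255], [56, 93, 120], [61, 79, 92], [72, 142, 203], [28, 52, 83], [33, 50, 70], [41, 72, 122], [9, 19, 40], [37, 28, 28], [219, 242, 244]]
215 L [[211, 231, 234], [223, 243, 242], [59, 95, 149], [12, 20, 42], [31, 87, 109], [74, 141, 201], [26, 50, 81], [40, 90, 117], [152, 224, 255], [45, 77, 99], [51, 83, 109], [54, 72, 85]] R [[131, 137, 139], [133, 138, 140], [136, 136, 136], [141, 214, 254], [49, 94, 122], [108, 138, 153], [70, 138, 197], [29, 65, 97], [64, 93, 109], [38, 68, 118], [17, 52, 75], [56, 47, 46], [225, 239, 240]]
205 T [[210, 230, 233], [195, 216, 218], [
[... 194 characters left out ...]
, [157, 198, 223], [51, 94, 130], [50, 101, 146], [31, 60, 98], [33, 58, 102], [14, 23, 40], [15, 18, 31], [153, 174, 177]]
225 T [[212, 233, 235], [196, 218, 222], [70, 94, 124], [29, 60, 99], [41, 82, 126], [99, 159, 191], [158, 216, 244], [161, 208, 237], [148, 221, 255], [148, 221, 255]] B [[161, 221, 255], [186, 230, 255], [174, 221, 246], [150, 212, 235], [140, 201, 225], [49, 95, 136], [52, 109, 160], [29, 53, 90], [38, 68, 115], [7, 15, 32], [106, 116, 118], [185, 204, 206]]
68 T [210.7, 198.8] B [210.7, 224.5] L [189.7, 212.0] R [231.7, 211.2]
58 T [210.7, 200.7] B [210.7, 222.6] L [192.5, 212.0] R [228.9, 211.3]
48 T [210.7, 202.6] B [210.7, 220.7] L [195.4, 211.9] R [226.0, 211.3]
```

All three rims match the flush, nested projection (for example L 189.5/192.5/195.5 and R 231.5/228.5/225.5).

```bash
python3 -c "
from cell import robot
print(robot.hand_in())"
```

```text
the job is handed in; nothing more can be done
None
```

I seated the large box in the riser, pushed the medium and small boxes fully home, confirmed from the top camera that all three rims are flush and level, and handed in at about 41 s; hand-in returned no verdict, and I did not re-measure the bystanders.

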